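# Close and pin the chocolate mould press

## Robot

A 7-joint arm with a two-finger parallel gripper is mounted at the origin on the work surface. World frame = base frame: x ahead of the robot, y to its left, z up, the work surface at z = 0. Lengths are in m, angles in degrees, forces in N, time in s.
With the tool pointing down it reaches from about 0.425 to 0.875 m from the base axis. Payload 8.4 kg.
Tool frame: the origin (TCP) lies on the centre line of the jaws, within the pads' length; the fingertips stand 17 mm ahead of it and the grasp point (between the pads) lies 2 mm behind it; x points along the fingers, y is the direction in which the jaws open and shut, and the axes are right-handed (so a half turn about x gives the same grasp; the last joint's range is limited). The gripper opens to 85 mm and grips with 20 to 120 N. Pads are 22 mm wide; open, the fingers measure 114 mm over their backs; the gripper's body (76 mm by 85 mm) begins 54 mm behind the grasp point. The pads swing forward as they close: fully open they stand 13 mm farther back than shut.
Start: joints at [-82.804, 19.091, 2.286, 83.961, -0.768, 76.965, -3.352], TCP at [0.145, 0.634, 0.218] pointing down, gripper open.
Joint ranges: [-147.57, 147.57], [-21.85, 119.76], [-74.77, 79.35], [14.55, 137.4], [-85.83, 265.84], [4.83, 119.75], [-152.11, 152.11]. Speed limits (degrees/s): [127.2, 127.2, 159.86, 159.86, 180, 180, 180].

## Interface

Orientations are given as a 3x3 rotation matrix whose columns are the frame's x, y, z axes.
In Python, from station import robot, snapshot gives the robot as it stands.
- The arm moves only by the tool send_rows, never from a script. Its argument "plan" is a list of rows, each a list of 4 numbers: the shift along the tool's x, y, z in mm, then the turn about the tool's x in rad. In form: [[dx, dy, dz, twist], ...]. A call has 1 to 10 rows; each row is the pose to reach, as a shift and turn from the pose commanded when the call began, along the tool's axes at that moment; what a row does not reach only later rows make up. A row lasts 1/10 s, in which the tool goes at most 50 mm and 8.59 degrees, less where a joint would pass 70% of its speed; a pose out of reach is approached as far as the arm can. A call with a gripper value outside its range is refused whole. "claw" is the opening, from 0 (shut) to 1 (fully open), set as the call begins (left out, the last holds). The fingers move at their own pace and stop on an object; "force" is the grip in N (left out, the last holds). Time passes only in rows, so rows that repeat a pose let the fingers close. It gives the time, the measured TCP pose, the force and the opening at its end, in the units of the state.
- robot.get_state(): the state, without advancing time (a new reading comes with each control period).
- snapshot(name): name is "scene" or "top" or "wrist"; returns a dict with "frame" (400x640x3 uint8, blue, green, red), "depth" (400x640 float32, m along the optical axis (not along the pixel's ray), 0 where there is no reading), "vfov" (degrees; the focal length in pixels is half the picture's height over the tangent of half this angle, whatever the lens; pixels are square), "cx", "cy" (the principal point, pixels), "R" (3x3) and "t" (3): a world point X has camera coordinates R X + t. Camera axes: x right, y down, z forward; pixel columns grow to the right and rows downward; lengths in m; the calibration is good to about 2 mm. The wrist camera is an equidistant fisheye: a pixel r from the principal point sees the ray r / f radians off the axis. A picture is of the moment at which its call begins.
- robot.close_job(): hands the job in, once; it reports no verdict.
The state is a dict: "clock": time; "joint_positions": joint angles; "joint_vel": joint speeds; "joint_efforts": joint torques, N m; "tool_pos": TCP position; "orientation": TCP orientation; "force": force on the tool from outside, world axes, zero at the start; "moment": the same for the moment, N m; "gripper_width": finger opening in m.
Only numpy, scipy, OpenCV 4.12 (cv2) and the standard library are available. Lean on these libraries where they do the work, as an engineer would, in place of code of your own. Each camera call takes 0.05 s, during which the arm holds its last target.

## Task

Close the little chocolate mould press: take the aluminium cover plate by its blue handle, thread its brass-bushed hole over the tall guide rod and lower it gently, keeping it level, until it lies fully home on the press with its pin hole over the bore in the boss; do not let it drop. Then draw the red-handled locking pin out of its slanted block and push it upright through the plate's pin hole into the boss, until its collar lies flat on the plate. Let go of everything, and do not shift or knock over the other things on the bench.

Things in the scene. Friction and masses are not known exactly. Their poses are not given: they have to be found in the camera images.
- rod_seat (a point): Press frame (fixed; steel base 210 x 100 x 12 mm, clear mould with brown chocolate in its middle): centre of the flat shoulder (34 mm across) at the foot of the guide rod, on the rod's axis, 32 mm above the table; the plate comes to rest on it. Axes: z up, x level from rod to pin boss, y across the frame. The mould's top lies 2 mm below this level.
- rod_tip (a point): Top of the dark steel guide rod: vertical, fixed, 12 mm diameter, 120 mm tall above the shoulder (tip 152 mm above the table); its last 10 mm taper to 4 mm diameter.
- pin_bore (a point): Centre of the mouth of the vertical bore in the square steel boss (36 mm) at the other end of the press frame, level with rod_seat and 145 mm from it along the frame's x. Bore 13 mm wide, 26 mm deep. Axes as rod_seat.
- plate: Cover plate (loose, about 0.4 kg): aluminium, 195 x 70 x 8 mm, lying flat on a fixed white board (240 x 160 mm, 10 mm thick). Origin at its underside, straight below the handle's centre. Axes: z up out of the plate, x along it from the brass-bushed end to the pin-hole end. It reaches from x = -105 to +90 mm and y = -35 to +35 mm.
- plate_grip (a point): Centre of the plate's upright blue handle, a rib 46 mm long (plate's x), 14 mm wide (y) and 46 mm high on the plate's top; this point is 35 mm above the plate's underside, 19 mm below the handle's top. To be gripped across its 14 mm width, along the plate's y. Axes as the plate.
- plate_bore (a point): Centre of the plate's rod hole, at the underside: x = -80 mm in the plate's frame, 35 mm below plate_grip. Hole 15 mm wide (rod 12 mm), 28 mm long: through the plate and a brass bush (32 mm across, 20 mm high) on its top.
- plate_pin_hole (a point): Centre of the plate's plain 13 mm pin hole, at the underside: x = +65 mm in the plate's frame, 145 mm from plate_bore.
- pin: Locking pin (loose, about 80 g), origin at its steel point; z is its axis, from the point to the red end. Shank 10 mm in diameter and 32 mm long, the first 7 mm tapering from 4 mm; then a steel collar 22 mm across, 4 mm thick; then the red grip. It leans 25 to 28 degrees from vertical (a little slack) in a fixed grey slanted block and draws out along its axis.
- pin_grip (a point): Centre of the pin's red round grip (16 mm diameter, 46 mm long), on its axis, 59 mm from the point. Axes as the pin.
- pin_collar (a point): Centre of the underside of the pin's collar, 27 mm from pin_grip towards the point. With the pin home the collar lies on the plate's top, 8 mm above pin_bore.
- rest_axis (a point): Mouth of the slanted hole (11.8 mm wide) in the fixed pin block (grey, 50 x 50 x 40 mm, on a dark base 90 x 64 mm): middle of the block's upper face, 54 mm above the table. The shank stands 32 mm deep in it. Axes are the base's: z up; the hole leans 25 degrees from z towards -x (roughly towards the robot).
- tablet: Bystander, loose: dark brown chocolate tablet, 90 x 46 x 11 mm, lying near the press, origin at the centre of its underside.
- praline_center (a point): Bystander, loose: small round brown chocolate sample, 28 mm across, 12 mm high, on the white board beside the plate, origin at its centre.
- jar: Bystander, loose: white jar with orange lid, 68 mm across, 75 mm high, origin at the centre of its underside.
- tub: Bystander, loose: white tub with red lid, 72 mm across, 70 mm high, origin at the centre of its underside.
- moulds: Bystander, loose: stack of three empty pale moulds, 100 x 150 mm, 39 mm high, origin at the centre of its underside.
- flask: Bystander, loose: amber bottle, 52 mm across, 120 mm high, origin at the centre of its underside.
- cup: Bystander, loose: white cup, 72 mm across, 75 mm high, origin at the centre of its underside.
Mind the look-alikes: they are no part of the job. What is shaped like the plate but brown or purple is not meant.

How it is judged (in metres and radians):
On the way:
1. the cover plate lies level and fully home on the rod's shoulder (horizontal distance between plate_bore and rod_seat below 0.004 m and z of plate_bore in the frame of rod_seat between -0.003 and 0.003 m and angle between plate_grip's own z axis and vertical below 0.03 rad), for 0.2 s.
At the end, for the whole second after the job is handed in: Plate on the rod (hole within 4 mm of its axis), underside within 3 mm of the shoulder, level within 0.03 rad, pin hole within 4.5 mm of the bore; pin in the bore within 4 mm of its axis, upright within 0.08 rad, collar underside 5 to 11 mm above the bore mouth; both at rest (all of step 1 and horizontal distance between pin_collar and pin_bore below 0.004 m and z of pin_collar in the frame of pin_bore between 0.005 and 0.011 m and angle between pin_grip's own z axis and vertical below 0.08 rad and horizontal distance between plate_pin_hole and pin_bore below 0.0045 m and linear speed of each of plate, pin below 0.01 m/s); the robot touches nothing.
It fails at once if the plate is dropped down the rod (faster than 0.5 m/s while on the rod) (horizontal distance between plate_bore and rod_seat below 0.015 m and z of plate_bore in the frame of rod_seat below 0.12 m and linear speed of plate above 0.5 m/s).
It fails at once if a bystander is shifted by more than 25 mm or knocked over (distance of any of tablet, praline_center, jar, tub, moulds, flask, cup from where it was at the start of the episode above 0.025 m or angle between any of jar, tub, flask, cup's own z axis and vertical above 0.5 rad).
It also fails if it takes over 66 s, if anything falls off the work surface, if the arm or the gripper's body presses on something with over 40 N, if the wrist force passes 120 N, or if a joint passes its speed limit or range.

## Working session

There is one attempt and no reset: what is moved stays moved. The work goes in short steps, Python scripts to look and compute and a tool call to move; the robot and the scene stay as the last step left them, time stands still between calls to the robot, and variables do not carry over. Pictures are saved under pics/ and viewed, and the job is handed in when it is done.

Besides the shell and the picture viewer there is one more tool, called after ">>>" as name([rows], argument=value, ...), one row to a line, values as JSON. send_rows: Moves the arm, as the interface text tells. Its arguments: {"type":"object","properties":{"plan":{"type":"array","items":{"type":"array","items":{"type":"number"}}},"claw":{"type":"number"},"force":{"type":"number"}},"required":["plan"]}

```bash
ls; mkdir -p pics
cat > h.py <<'E'
import numpy as np, cv2
from station import robot, snapshot
def snap(n,tag):
    s=snapshot(n); cv2.imwrite(f'pics/{tag}.png',s['frame']); np.savez(f'pics/{tag}.npz',**{k:np.asarray(v) for k,v in s.items()},name=n); return s
def load(tag): 
    d=np.load(f'pics/{tag}.npz'); return {k:d[k] for k in d.files}
def foc(s): return 200/np.tan(np.radians(float(s['vfov']))/2)
def cloud(s):
    f=foc(s); v,u=np.mgrid[0:400,0:640]; d=s['depth']
    if str(s['name'])=='wrist':
        x=u-s['cx'];y=v-s['cy'];r=np.hypot(x,y)+1e-9;t=np.tan(np.minimum(r/f,1.5));P=np.stack([x/r*t*d,y/r*t*d,d],-1)
    else: P=np.stack([(u-s['cx'])/f*d,(v-s['cy'])/f*d,d],-1)
    W=(P-s['t'])@s['R']; W[d<=0]=np.nan; return W
E
python3 - <<'E'
from h import *
for n in ['scene','top','wrist']:
    s=snap(n,n+'0'); print(n,s['vfov'],s['cx'],s['cy'],s['R'],s['t'], -np.array(s['R']).T@s['t'])
st=robot.get_state(); print(st)
E
```

```text
pics
scene 45.322361170949904 316.1430921982244 204.85741848236685 [[ 0.30950599  0.95086345 -0.00804577]
 [ 0.77932879 -0.2585014  -0.57080966]
 [-0.54484189  0.17039871 -0.82104299]] [-0.15575212 -0.34091202  2.17647221] [ 1.49972199 -0.3108953   1.59112824]
top 48.31899983346662 316.79904011950384 193.63188097885137 [[-3.34016976e-04 -9.99997756e-01  2.09214379e-03]
 [-9.88806186e-01  1.81184159e-05 -1.49205652e-01]
 [ 1.49205279e-01 -2.11856194e-03 -9.88803973e-01]] [0.00726619 0.48545391 1.42331226] [0.26765655 0.01027275 1.47979409]
wrist 65.70646984690485 322.9933237571383 197.0589438364736 [[ 0.22240693  0.97495167 -0.00209581]
 [ 0.94225366 -0.21439476  0.25727984]
 [ 0.25038608 -0.0591956  -0.96633467]] [-0.64860288 -0.03395999  0.37717689] [0.08181285 0.64740284 0.37185698]
{'clock': 0.15, 'joint_positions': array([-82.80462108,  19.12196536,   2.28511509,  83.99935512,
        -0.76795891,  76.96411143,  -3.35236891]), 'joint_vel': array([ 0.04702789, -0.21376047,  0.05870907, -0.13313604, -0.17418423,
        0.03522796, -0.07070272]), 'joint_efforts': array([ 2.46796015e-03, -6.59042215e+01,  1.36749286e+00, -4.05864322e+01,
        1.69937639e-02,  9.76933778e-03,  1.29728164e-05]), 'tool_pos': array([0.14482606, 0.63328775, 0.21713184]), 'orientation': array([[-1.95444096e-04,  2.22927579e-01,  9.74834989e-01],
       [-1.20939446e-03,  9.74834242e-01, -2.22927651e-01],
       [-9.99999250e-01, -1.22252993e-03,  7.90817826e-05]]), 'force': array([-0.04115532, -0.85350704,  0.11436875]), 'moment': array([-0.06312652, -0.02371803,  0.0280082 ]), 'gripper_width': 0.08537423005161866}
```

View pictures.

View pics/top0.png

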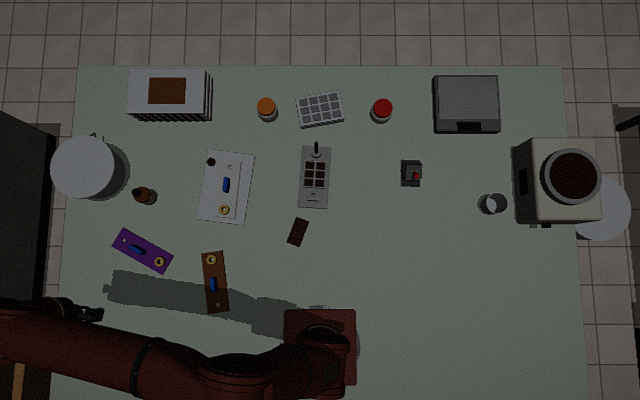

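View pics/scene0.png

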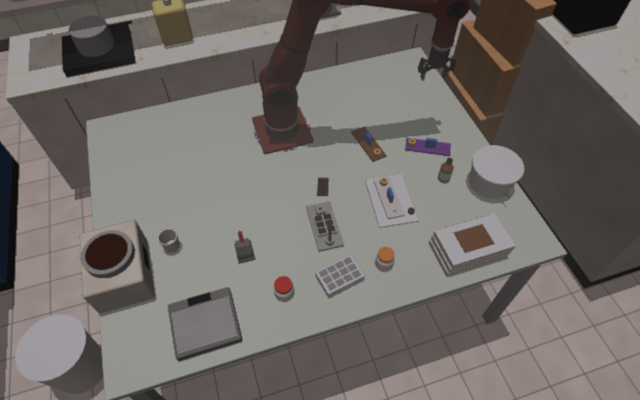

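View pics/wrist0.png

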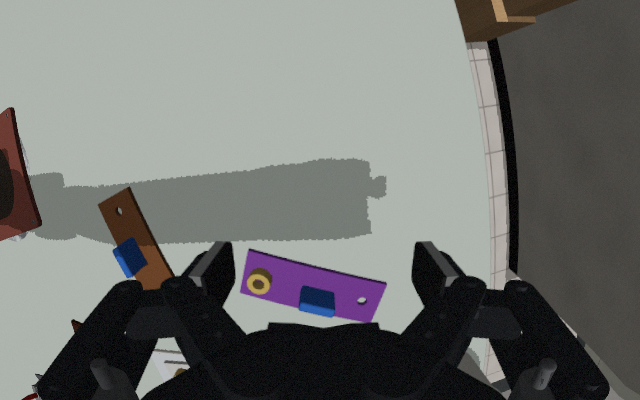

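Run:
```python
from h import *
s=load('top0'); 
a=cv2.resize(s['frame'][135:235,190:340],None,fx=5.3,fy=5.3,interpolation=cv2.INTER_CUBIC); cv2.imwrite('pics/crop1.png',cv2.convertScaleAbs(a,alpha=1.8))
a=cv2.resize(s['frame'][150:200,385:440],None,fx=10,fy=10,interpolation=cv2.INTER_CUBIC); cv2.imwrite('pics/crop2.png',cv2.convertScaleAbs(a,alpha=1.8))
W=cloud(s)
for n,u,v in [('handle',226,185),('bush',223,210),('boss',313,200),('rodtip',316,143),('redpin',416,176),('tablet',297,232),('board',232,152),('table',270,250)]: print(n,W[v,u])
```

```text
handle [0.50892266 0.29897368 0.06680485]
bush [0.4348765  0.31852493 0.00746176]
boss [0.46401931 0.0195793  0.03932488]
rodtip [0.62642734 0.00982204 0.14639307]
redpin [ 0.53215727 -0.30534397  0.09930056]
tablet [0.36174117 0.07231489 0.01014826]
board [0.63077025 0.29293672 0.01399199]
table [0.3031663  0.16099256 0.00275091]
```

View pics/crop1.png

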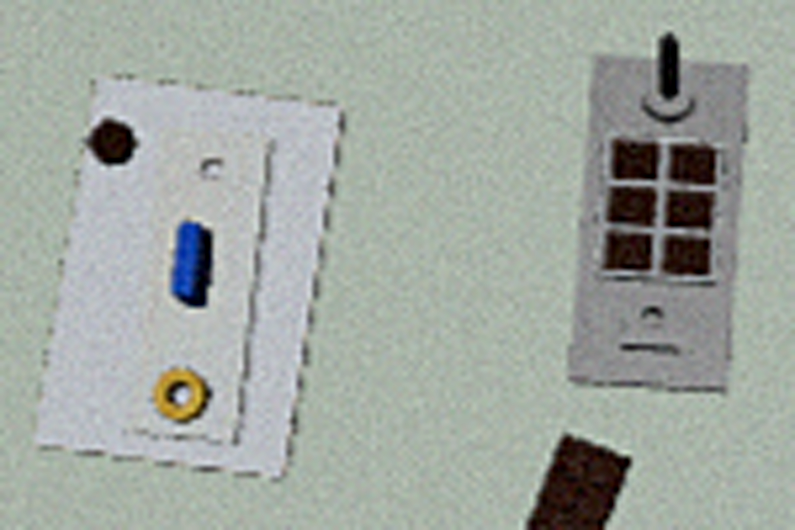

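View pics/crop2.png

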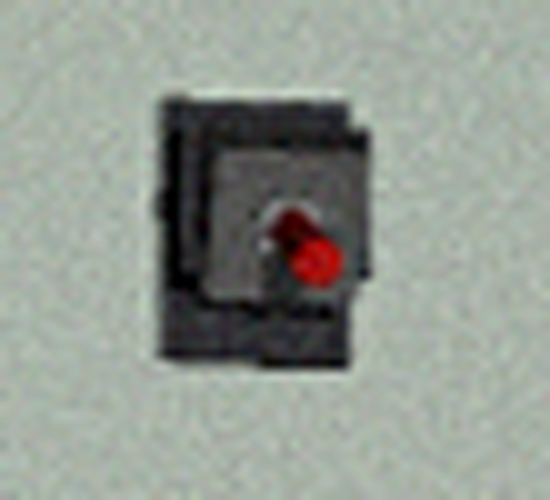

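>>> send_rows([
  [0,-25,43,0],
  [0,-50,86,0],
  [0,-75,129,0],
  [0,-100,172,0],
  [0,-125,215,0],
  [0,-150,258,0],
  [0,-175,301,0],
  [0,-200,344,0],
  [0,-225,387,0],
  [0,-244,429,0],
])

```text
clock: 1.15
tool_pos: [0.51, 0.2978, 0.218]
orientation: [[0.0, 0.224, 0.975], [0.0, 0.975, -0.224], [-1.0, 0.0, 0.0]]
force: [-0.2, 1.3, -0.3]
gripper_width: 0.0852
```

>>> send_rows([
  [0,0,0,0],
  [0,0,0,0],
  [0,0,0,0],
])

```text
clock: 1.45
tool_pos: [0.5077, 0.3012, 0.2175]
orientation: [[-0.001, 0.221, 0.975], [0.0, 0.975, -0.221], [-1.0, -0.0, -0.001]]
force: [-1.2, -0.3, -1.0]
gripper_width: 0.0855
```

Run:
```python
from h import *
s=snap('wrist','w1'); snap('top','top1'); st=robot.get_state(); print(st['clock'],st['tool_pos'],st['orientation'],st['joint_positions'])
s=load('w1');W=cloud(s);hsv=cv2.cvtColor(s['frame'],cv2.COLOR_BGR2HSV)
m=(hsv[...,0]>100)&(hsv[...,0]<130)&(hsv[...,1]>150)&(W[...,2]>.055)&(W[...,2]<.075)
P=W[m]; print(len(P),P.mean(0)); r=cv2.minAreaRect((P[:,:2]*1000).astype(np.float32)); print(r)
c=P[:,:2]-P[:,:2].mean(0); w,v=np.linalg.eigh(c.T@c); print(np.degrees(np.arctan2(v[1,1],v[0,1])))
```

```text
1.55 [0.50755778 0.3015132  0.21768634] [[-5.81825883e-04  2.20452553e-01  9.75397526e-01]
 [ 2.34896967e-04  9.75397694e-01 -2.20452451e-01]
 [-9.99999803e-01  1.00852978e-04 -6.19295261e-04]] [-51.47657519  12.29549655  19.34530294  93.4359878   -4.2183863
  75.00311729  45.81621362]
508 [0.51440508 0.30541175 0.06233365]
((514.7649536132812, 305.4113464355469), (12.693151473999023, 45.26176452636719), 84.8324203491211)
175.18186761122882
```

View pics/w1.png

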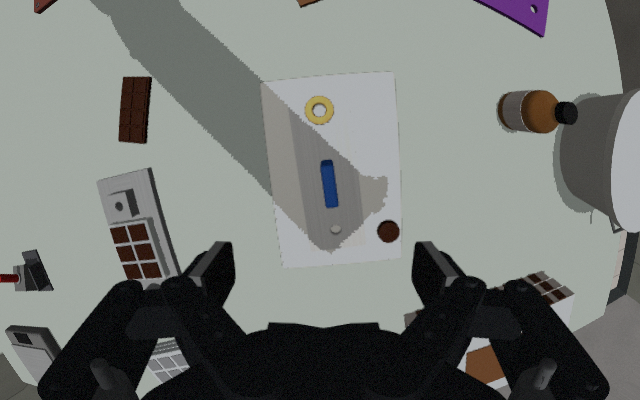

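```bash
python3 - <<'E'
from h import *
s=load('w1');W=cloud(s);hsv=cv2.cvtColor(s['frame'],cv2.COLOR_BGR2HSV)
m=(hsv[...,0]>15)&(hsv[...,0]<32)&(hsv[...,1]>120); m[:80]=0;m[140:]=0
vv,uu=np.nonzero(m);print(uu.mean(),vv.mean(),uu.min(),uu.max(),vv.min(),vv.max())
P=W[m];P=P[abs(P[:,2]-.038)<.006];print(len(P),P.mean(0),P.min(0),P.max(0)); b=np.array(cv2.minEnclosingCircle((P[:,:2]*1000).astype(np.float32))[0]);print(b)
def ray(s,u,v,z):
    f=foc(s)
    if str(s['name'])=='wrist':
        x=u-s['cx'];y=v-s['cy'];r=np.hypot(x,y)+1e-9;d=np.array([x/r*np.sin(r/f),y/r*np.sin(r/f),np.cos(r/f)])
    else: d=np.array([(u-s['cx'])/f,(v-s['cy'])/f,1])
    d=s['R'].T@d;c=-s['R'].T@s['t'];return c+d*(z-c[2])/d[2]
print('pinhole',ray(s,336,229.5,.018))
for z in (.038,): print('bush',ray(s,uu.mean(),vv.mean(),z))
# press from wrist: boss bore at (118,206)
print('bore',ray(s,118,206,.032), W[210,108], W[200,112])
# top view: press
t=load('top1')
Wt=cloud(t)
for p in [(316,143),(316,144),(315,142),(317,142)]: print(Wt[p[1],p[0]])
# steel base extents by depth: z 0.006..0.018
for nm,w in (('w',W),('t',Wt)):
  m=(w[...,2]>.015)&(w[...,2]<.16)&(w[...,0]>.4)&(w[...,0]<.72)&(w[...,1]<.06)&(w[...,1]>-.06)
  P=w[m];print(nm,len(P))
  for lo,hi in((.024,.036),(.036,.07),(.07,.11),(.11,.135),(.135,.16)):
    q=P[(P[:,2]>lo)&(P[:,2]<hi)];
    if len(q):print(lo,len(q),np.median(q,0),q.min(0),q.max(0))
E
cat >> h.py <<'E'
def ray(s,u,v,z):
    f=foc(s)
    if str(s['name'])=='wrist':
        x=u-s['cx'];y=v-s['cy'];r=np.hypot(x,y)+1e-9;d=np.array([x/r*np.sin(r/f),y/r*np.sin(r/f),np.cos(r/f)])
    else: d=np.array([(u-s['cx'])/f,(v-s['cy'])/f,1])
    d=s['R'].T@d;c=-s['R'].T@s['t'];return c+d*(z-c[2])/d[2]
def proj(s,X):
    p=s['R']@np.asarray(X)+s['t'];f=foc(s)
    if str(s['name'])=='wrist':
        h=np.hypot(p[0],p[1]);a=np.arctan2(h,p[2]);return np.array([s['cx']+f*a*p[0]/h,s['cy']+f*a*p[1]/h])
    return np.array([s['cx']+f*p[0]/p[2],s['cy']+f*p[1]/p[2]])
E
```

```text
366.63606010016696 110.52420701168614 129 562 81 137
422 [0.43618626 0.31209955 0.03670973] [0.42128723 0.29741603 0.03375756] [0.45108388 0.32703326 0.03900809]
[436.17190552 312.21243286]
pinhole [0.5799364  0.30047212 0.018     ]
bush [0.44789104 0.36208344 0.038     ]
bore [0.48380807 0.02177623 0.032     ] [ 0.48772123 -0.01913455  0.0106441 ] [0.47367421 0.013265   0.03067413]
[0.62629485 0.00982221 0.14688545]
[0.62341408 0.00982206 0.14582337]
[0.62684961 0.01288014 0.15650353]
[0.62924387 0.006747   0.14768822]
w 3393
0.024 2947 [0.54132309 0.02318309 0.02846023] [ 0.46437094 -0.02267855  0.02400103] [0.61498619 0.05857523 0.03307123]
0.11 3 [0.62725864 0.01752841 0.11732979] [0.62682988 0.01681404 0.11569209] [0.62827027 0.01764986 0.11814549]
t 1143
0.024 694 [0.54876576 0.01644871 0.03079557] [ 0.46495858 -0.02353323  0.0240105 ] [0.71921236 0.05678609 0.03593779]
0.036 91 [0.56092248 0.01308508 0.03745753] [ 0.46415964 -0.01667652  0.03601291] [0.71942123 0.05662588 0.06976554]
0.07 13 [0.62341338 0.00981007 0.08934019] [0.62098933 0.00658549 0.07692103] [0.62529652 0.01625011 0.10928269]
0.11 7 [0.62416145 0.01293808 0.12404045] [0.62245064 0.0066732  0.11194166] [0.62516018 0.01608903 0.13102665]
0.135 16 [0.62581944 0.01135128 0.14635441] [0.62264212 0.00672767 0.13652822] [0.63301051 0.01598586 0.15670741]
```

>>> send_rows([
  [10,3,3,-0.07],
  [30,6,6,-0.138],
  [60,6,6,-0.138],
  [85,6,6,-0.138],
  [95,6,6,-0.138],
  [95,6,6,-0.138],
  [95,6,6,-0.138],
  [95,6,6,-0.138],
], claw=0.6)

```text
clock: 2.35
tool_pos: [0.5166, 0.3053, 0.1244]
orientation: [[0.002, 0.086, 0.996], [0.001, 0.996, -0.086], [-1.0, 0.002, 0.002]]
force: [-0.6, 0.4, 0.7]
gripper_width: 0.051
```

Run:
```python
from h import *
s=snap('wrist','w2'); s=load('w2')
for i in range(1):
  st=robot.get_state(); print(st['clock'],st['tool_pos'],st['orientation'],st['joint_positions'],st['gripper_width'])
W=cloud(s);hsv=cv2.cvtColor(s['frame'],cv2.COLOR_BGR2HSV)
m=(hsv[...,0]>100)&(hsv[...,0]<130)&(hsv[...,1]>150)&(W[...,2]>.055)&(W[...,2]<.075)
P=W[m]; print(len(P),P.mean(0)); r=cv2.minAreaRect((P[:,:2]*1000).astype(np.float32)); print(r)
c=P[:,:2]-P[:,:2].mean(0); w,v=np.linalg.eigh(c.T@c); print(np.degrees(np.arctan2(v[1,1],v[0,1])))
m=(hsv[...,0]>15)&(hsv[...,0]<32)&(hsv[...,1]>120)&(abs(W[...,2]-.038)<.004)
P=W[m];print(len(P),cv2.minEnclosingCircle((P[:,:2]*1000).astype(np.float32)))
```

```text
2.4 [0.51653467 0.30522237 0.12430342] [[ 0.00172444  0.08654563  0.9962464 ]
 [ 0.00142384  0.99624665 -0.08654811]
 [-0.9999975   0.00156774  0.00159474]] [-49.78910938  17.303944    18.03173785  98.71813938  -5.85907966
  64.76868507  55.00402242] 0.051528324373215466
1060 [0.51392502 0.30541757 0.06229937]
((514.915771484375, 305.3675537109375), (12.83033275604248, 44.68886947631836), 84.99037170410156)
175.1705303318995
849 ((584.0020751953125, 380.4647521972656), 177.7561492919922)
```

View pics/w2.png

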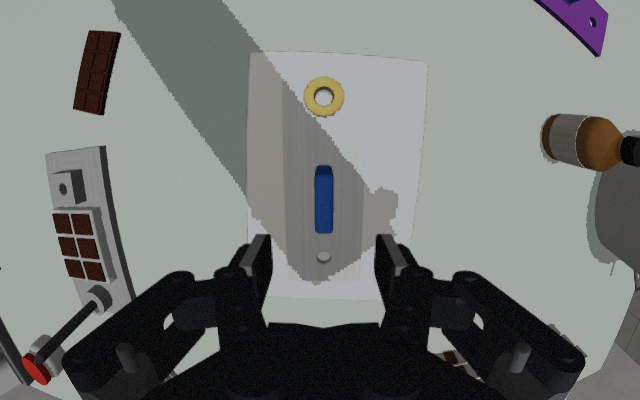

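>>> send_rows([
  [25,0,-1,0],
  [50,0,-1,0],
  [70,0,-1,0],
  [79,0,-1,0],
  [81,0,-1,0],
  [81,0,-1,0],
  [81,0,-1,0],
])

```text
clock: 3.1
tool_pos: [0.5157, 0.3052, 0.0431]
orientation: [[0.002, 0.087, 0.996], [0.001, 0.996, -0.087], [-1.0, 0.001, 0.001]]
force: [-0.1, 0.3, 0.8]
gripper_width: 0.0509
```

>>> send_rows([
  [0,0,0,0],
  [0,0,0,0],
  [0,0,0,0],
  [0,0,0,0],
  [0,0,0,0],
  [0,0,0,0],
], claw=0, force=80)

```text
clock: 3.7
tool_pos: [0.5152, 0.3051, 0.0425]
orientation: [[0.001, 0.087, 0.996], [0.001, 0.996, -0.087], [-1.0, 0.001, 0.001]]
force: [-0.4, 0.4, 6.1]
gripper_width: 0.0111
```

>>> send_rows([
  [0,0,0,0],
  [-4,0,0,0],
  [-10,0,0,0],
  [-25,0,0,0],
  [-40,0,0,0],
  [-70,0,0,0],
  [-100,0,0,0],
  [-120,0,0,0],
  [-125,0,0,0],
  [-125,0,0,0],
])

```text
clock: 4.7
tool_pos: [0.5153, 0.3049, 0.168]
orientation: [[0.001, 0.087, 0.996], [0.001, 0.996, -0.087], [-1.0, 0.001, 0.001]]
force: [0.1, -0.4, -5.4]
gripper_width: 0.0113
```

Run:
```python
from h import *
s=snap('wrist','w3'); snap('scene','s3')
st=robot.get_state(); print(st['clock'],st['tool_pos'],st['orientation'],st['force'],st['moment'],st['gripper_width'])
```

```text
4.8 [0.51432954 0.30438604 0.16584763] [[-1.17431419e-03  8.66255423e-02  9.96240250e-01]
 [-8.90213402e-04  9.96240452e-01 -8.66266091e-02]
 [-9.99998914e-01 -9.88593278e-04 -1.09278408e-03]] [-0.07303278 -0.35543935 -4.56333376] [-0.04617286 -0.02510868  0.06401095] 0.011199701470471132
```

View pics/w3.png

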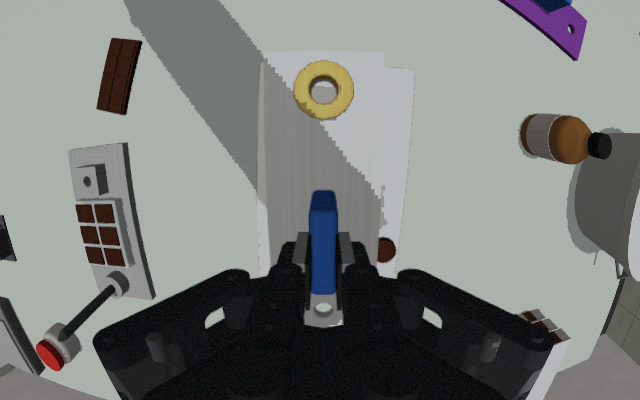

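Run:
```python
from h import *
a=[]
for t,(u0,u1,v0,v1) in (('w2',(40,140,140,340)),('w3',(30,160,140,380))):
    s=load(t); a=cv2.resize(s['frame'][v0:v1,u0:u1],None,fx=2.5,fy=2.5,interpolation=cv2.INTER_CUBIC); cv2.imwrite(f'pics/{t}c.png',cv2.convertScaleAbs(a,alpha=1.5))
s=load('w3');W=cloud(s);hsv=cv2.cvtColor(s['frame'],cv2.COLOR_BGR2HSV)
m=(hsv[...,0]>15)&(hsv[...,0]<32)&(hsv[...,1]>120); m[130:]=0;m[:,:280]=0;m[:,370:]=0
P=W[m];print(len(P),np.median(P,0),np.percentile(P[:,2],[5,50,95]))
Q=P[P[:,2]>np.median(P[:,2])-.006];print(cv2.minEnclosingCircle((Q[:,:2]*1000).astype(np.float32)))
# plate plane
r=W[130:230,270:370].reshape(-1,3); zb=np.median(P[:,2])-.02
r=r[abs(r[:,2]-zb)<.008]; A=np.c_[r[:,:2]-[.5143,.3044],np.ones(len(r))]; print(len(r),np.linalg.lstsq(A,r[:,2],rcond=None)[0])
```

```text
1964 [nan nan nan] [nan nan nan]
((0.0, 0.0), 0.0)
0 [0. 0. 0.]
```

View pics/w3c.png

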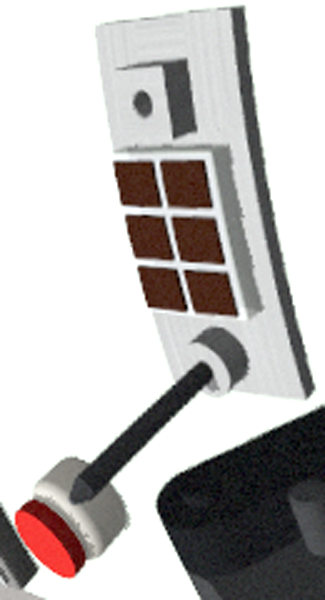

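View pics/w2c.png

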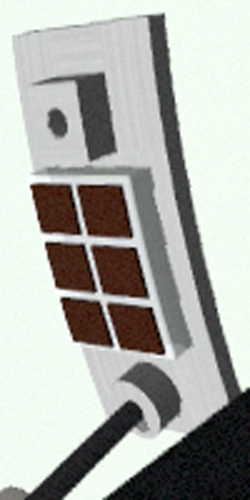

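Run:
```python
from h import *
s3=load('w3');s2=load('w2');s1=load('w1')
print('bore',ray(s3,87.2,181.2,.032),ray(s2,62.8,189.2,.032),ray(s1,118.,206,.032))
print('tip',ray(s3,60,340,.152)); print('foot',ray(s3,113,286,.032))
s=s3;W=cloud(s);hsv=cv2.cvtColor(s['frame'],cv2.COLOR_BGR2HSV)
m=(hsv[...,0]>15)&(hsv[...,0]<32)&(hsv[...,1]>120); m[130:]=0;m[:,:280]=0;m[:,370:]=0
P=W[m];P=P[~np.isnan(P[:,0])];print(len(P),np.median(P,0))
Q=P[P[:,2]>np.median(P[:,2])-.006];print(cv2.minEnclosingCircle((Q[:,:2]*1000).astype(np.float32)))
r=W[130:230,270:370].reshape(-1,3); zb=np.median(P[:,2])-.02; r=r[~np.isnan(r[:,0])]
r=r[abs(r[:,2]-zb)<.012]; A=np.c_[r[:,:2]-[.5143,.3044],np.ones(len(r))]; print(len(r),np.linalg.lstsq(A,r[:,2],rcond=None)[0])
print(s['depth'][90,305],s['depth'][160,300])
```

```text
bore [0.48416851 0.02405941 0.032     ] [0.48466153 0.02383509 0.032     ] [0.48380807 0.02177623 0.032     ]
tip [0.62676594 0.01814343 0.152     ]
foot [0.62523554 0.01674363 0.032     ]
1958 [0.43601515 0.31178276 0.16147261]
((436.4554138183594, 311.2277526855469), 15.503081321716309)
8963 [0.00731477 0.00471529 0.14220163]
0.1535773 0.18150131
```

>>> send_rows([
  [-25,0,0,0],
  [-55,-10,6,0],
  [-75,-35,24,0],
  [-75,-70,48,0],
  [-75,-105,72,0],
  [-75,-135,94,0],
  [-75,-160,112,0],
  [-75,-172,120,0],
  [-75,-174,121,0],
  [-75,-174,121,0],
])

```text
clock: 5.8
tool_pos: [0.6197, 0.1216, 0.2408]
orientation: [[-0.002, 0.087, 0.996], [-0.0, 0.996, -0.087], [-1.0, -0.0, -0.002]]
force: [-0.9, 0.8, -3.7]
gripper_width: 0.0113
```

>>> send_rows([
  [0,0,0,0],
  [0,0,0,0],
])

```text
clock: 6.0
tool_pos: [0.6197, 0.1227, 0.2416]
orientation: [[-0.001, 0.084, 0.996], [0.001, 0.996, -0.084], [-1.0, 0.001, -0.001]]
force: [0.2, -0.3, -4.3]
gripper_width: 0.0113
```

Run:
```python
from h import *
s=snap('wrist','w4')
st=robot.get_state(); print(st['clock'],st['tool_pos'],st['orientation'],st['force'],st['joint_positions'])
```

```text
6.05 [0.61986342 0.122412   0.24176609] [[-2.72986739e-04  8.45998210e-02  9.96414972e-01]
 [ 4.61307232e-04  9.96414913e-01 -8.45996896e-02]
 [-9.99999856e-01  4.36558839e-04 -3.11034567e-04]] [ 0.63873324 -0.68928202 -4.77129781] [-35.38466397  17.13153942  25.64464094  85.70212224  -7.49485253
  78.87234522  75.86273045]
```

View pics/w4.png

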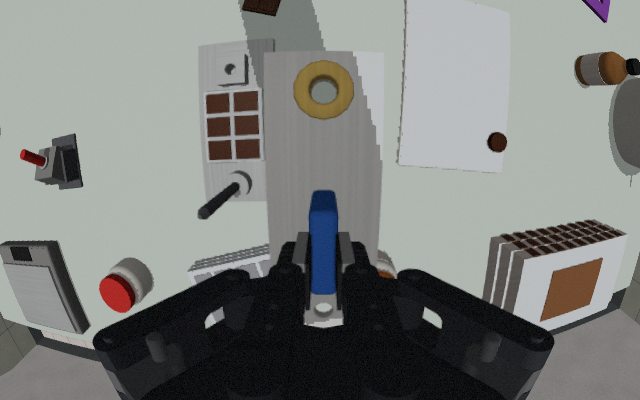

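Run:
```python
from h import *
s=load('w4'); a=cv2.resize(s['frame'][30:230,180:290],None,fx=4,fy=4,interpolation=cv2.INTER_CUBIC)[:800]; 
cv2.imwrite('pics/w4a.png',cv2.convertScaleAbs(a[:400],alpha=1.3)); cv2.imwrite('pics/w4b.png',cv2.convertScaleAbs(cv2.resize(s['frame'][160:225,190:260],None,fx=8,fy=8,interpolation=cv2.INTER_CUBIC),alpha=2.5))
```

```text
(no output)
```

View pics/w4a.png

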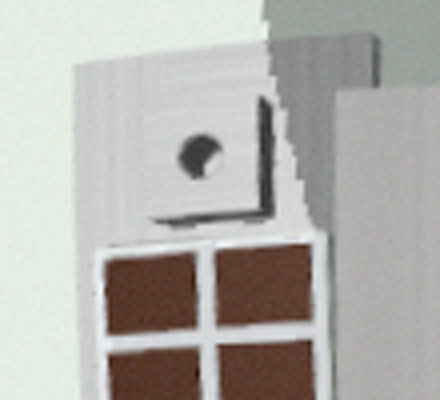

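View pics/w4b.png

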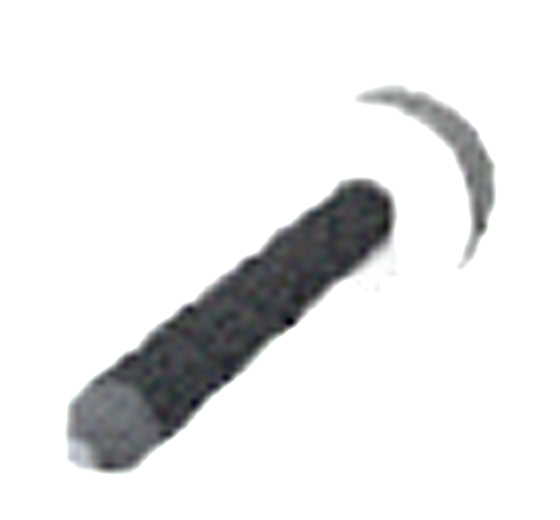

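Run:
```python
from h import *
s=load('w4');b=ray(s,229.9,68.6,.032);t=ray(s,199.8,216.1,.152);f=ray(s,234.8,185.8,.032)
print(b,t,f)
for r in (t,f):
    d=(b-r)[:2];print(np.hypot(*d),np.degrees(np.arctan2(d[1],d[0])))
W=cloud(s);hsv=cv2.cvtColor(s['frame'],cv2.COLOR_BGR2HSV)
m=(hsv[...,0]>15)&(hsv[...,0]<32)&(hsv[...,1]>120); m[130:]=0;m[:,:280]=0;m[:,370:]=0
P=W[m];P=P[~np.isnan(P[:,0])];Q=P[P[:,2]>np.median(P[:,2])-.006];print(np.median(P,0),cv2.minEnclosingCircle((Q[:,:2]*1000).astype(np.float32)))
# base edges yaw from depth: z .006-.02
m=(abs(W[...,2]-.012)<.006)&(W[...,1]<.09)&(W[...,1]>-.06)&(W[...,0]>.4)&(W[...,0]<.72);P=W[m]
# left edge (min y) and right edge
xs=np.arange(.47,.64,.006);L=[]
for x in xs:
    q=P[abs(P[:,0]-x)<.003]
    if len(q): L.append((x,q[:,1].min(),q[:,1].max()))
L=np.array(L);print(np.degrees(np.arctan(np.polyfit(L[:,0],L[:,1],1))));print(L[::3])
# mould top chocolates corners -> orientation
hs=(hsv[...,0]<20)&(hsv[...,1]>100)&(hsv[...,2]<130);hs[:85]=0;hs[165:]=0;hs[:,:200]=0;hs[:,266:]=0
v,u=np.nonzero(hs);G=np.array([ray(s,a,c,.030)[:2] for a,c in zip(u,v)]);print(cv2.minAreaRect((G*1000).astype(np.float32)),G.mean(0))
```

```text
[0.48454211 0.02210316 0.032     ] [0.62824168 0.0127479  0.152     ] [0.62824058 0.01169598 0.032     ]
0.14400377786812624 176.2751331313552
0.14407484219185954 175.8576574289877
[0.54023072 0.12890311 0.23529951] ((540.8539428710938, 128.7767791748047), 15.524765968322754)
[-4.06982626  0.32912258]
[[ 0.47       -0.02789406  0.06022754]
 [ 0.488      -0.02920006  0.05874888]
 [ 0.506      -0.03102134  0.05599611]
 [ 0.524      -0.03158437  0.05682074]
 [ 0.542      -0.03387092  0.05518659]
 [ 0.56       -0.03298681 -0.02774503]
 [ 0.578      -0.03615231 -0.02986753]
 [ 0.596      -0.03524097 -0.01198032]
 [ 0.614      -0.03841403  0.04740403]
 [ 0.632      -0.03999871  0.04635322]]
((553.90966796875, 17.334941864013672), (64.45047760009766, 79.84043884277344), 86.72471618652344) [0.55380003 0.01804062]
```

>>> send_rows([
  [0,-8,-4,0.1],
  [0,-20,-11,0.24],
  [0,-35,-19,0.38],
  [0,-50,-28,0.52],
  [0,-65,-36,0.66],
  [0,-80,-44,0.8],
  [0,-90,-50,0.94],
  [0,-100,-56,1.08],
  [0,-108,-60,1.22],
  [0,-110,-61,1.36],
])

```text
clock: 7.05
tool_pos: [0.5495, 0.016, 0.2422]
orientation: [[0.0, 0.993, 0.118], [0.0, 0.118, -0.993], [-1.0, 0.0, -0.0]]
force: [0.8, 0.2, -4.1]
gripper_width: 0.0111
```

>>> send_rows([
  [0,0,0,0.14],
  [0,0,0,0.28],
  [0,0,0,0.42],
  [0,0,0,0.56],
  [0,0,0,0.7],
  [0,0,0,0.84],
  [0,0,0,0.98],
  [0,0,0,1.12],
  [0,0,0,1.26],
  [0,0,0,1.4],
])

```text
clock: 8.05
tool_pos: [0.5499, 0.0173, 0.242]
orientation: [[0.0, 0.286, -0.958], [0.001, -0.958, -0.286], [-1.0, -0.0, -0.0]]
force: [-0.4, -0.1, -4.4]
gripper_width: 0.0113
```

>>> send_rows([
  [0,0,0,0.13],
  [0,0,0,0.25],
  [0,0,0,0.33],
  [0,0,0,0.36],
  [0,0,0,0.365],
  [0,0,0,0.365],
  [0,0,0,0.365],
])

```text
clock: 8.75
tool_pos: [0.55, 0.0167, 0.2419]
orientation: [[0.0, -0.069, -0.998], [0.0, -0.998, 0.069], [-1.0, -0.0, -0.0]]
force: [0.8, 0.6, -5.2]
gripper_width: 0.011
```

Run:
```python
from h import *
s=snap('wrist','w5');snap('scene','s5')
for i in range(1):
  st=robot.get_state(); print(st['clock'],st['tool_pos'],st['orientation'],st['force'],st['joint_positions'])
  z=st['orientation'][:,2];print(np.degrees(np.arctan2(z[1],z[0])))
```

```text
8.85 [0.55003487 0.01659192 0.24186453] [[ 4.27844114e-05 -6.93585647e-02 -9.97591794e-01]
 [ 2.13418977e-05 -9.97591795e-01  6.93585656e-02]
 [-9.99999999e-01 -2.42579674e-05 -4.12011344e-05]] [-0.41549374 -0.12409828 -3.86782518] [-47.15945638   7.53557389  45.2945919   97.79096511  -5.49153524
  76.94817929 -94.8469457 ]
176.02285380471093
```

View pics/w5.png

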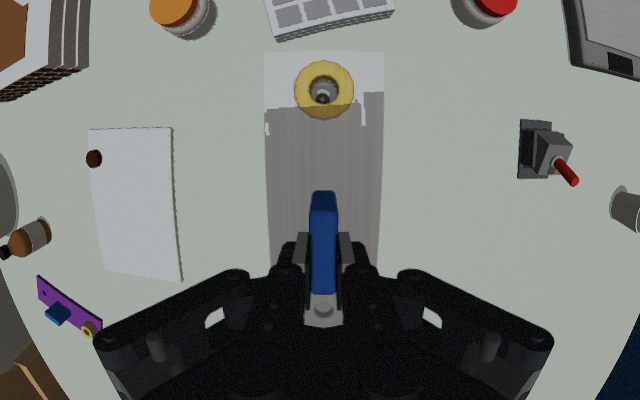

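Run:
```python
from h import *
s=load('w5'); cv2.imwrite('pics/w5a.png',cv2.convertScaleAbs(cv2.resize(s['frame'][55:125,285:360],None,fx=8,fy=8,interpolation=cv2.INTER_CUBIC),alpha=1.6))
W=cloud(s);hsv=cv2.cvtColor(s['frame'],cv2.COLOR_BGR2HSV)
m=(hsv[...,0]>15)&(hsv[...,0]<32)&(hsv[...,1]>120); m[130:]=0;m[:,:280]=0;m[:,370:]=0
P=W[m];P=P[~np.isnan(P[:,0])];Q=P[P[:,2]>np.median(P[:,2])-.006];print(np.median(P,0),cv2.minEnclosingCircle((Q[:,:2]*1000).astype(np.float32)))
print('predict rod tip px',proj(s,[.6285,.0124,.152]),'foot',proj(s,[.6285,.0124,.032]))
```

```text
[0.62975346 0.01015095 0.23537416] ((629.2813720703125, 10.291237831115723), 15.451258659362793)
predict rod tip px [320.753559    99.54017277] foot [321.45094941 104.92329463]
```

View pics/w5a.png

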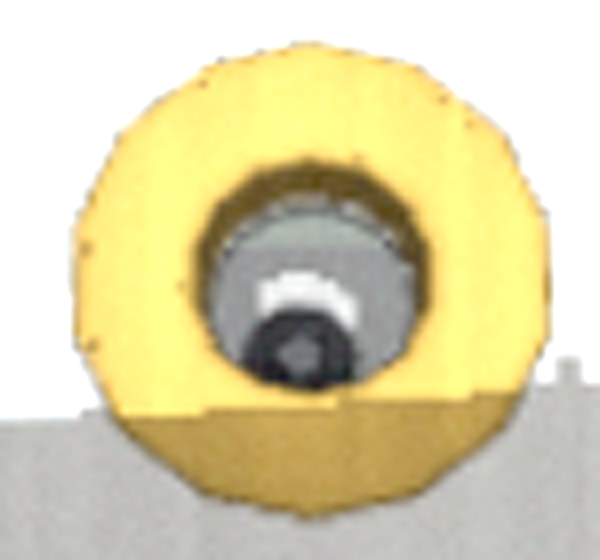

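Run:
```python
from h import *
s=load('w5'); r=ray(s,322.1,98.6,.152); print(r)
print('hole top', ray(s,285+312/8-.5,55+275/8-.5,.2354), 'bush', ray(s,285+312/8-.5,55+281/8-.5,.2354))
```

```text
[0.6291708  0.01130371 0.152     ]
hole top [0.62953003 0.01035545 0.2354    ] bush [0.62913738 0.01038226 0.2354    ]
```

>>> send_rows([
  [10,-1,0,0],
  [25,-1,0,0],
  [38,-1,0,0],
  [48,-1,0,0],
  [56,-1,0,0],
  [62,-1,0,0],
  [67,-1,0,0],
  [72,-1,0,0],
  [72,-1,0,0],
])

```text
clock: 9.75
tool_pos: [0.5499, 0.0176, 0.1693]
orientation: [[-0.001, -0.07, -0.998], [-0.0, -0.998, 0.07], [-1.0, 0.0, 0.001]]
force: [0.2, 0.1, -4.7]
gripper_width: 0.0111
```

Run:
```python
from h import *
s=snap('wrist','w6')
st=robot.get_state(); print(st['clock'],st['tool_pos'],st['force'],st['moment'])
s=load('w6'); cv2.imwrite('pics/w6a.png',cv2.convertScaleAbs(cv2.resize(s['frame'][55:125,285:360],None,fx=8,fy=8,interpolation=cv2.INTER_CUBIC),alpha=1.6))
```

```text
9.8 [0.55006599 0.01752733 0.16972436] [ 0.18622177 -0.09355328 -4.00566554] [-0.05460087  0.06679541 -0.0163544 ]
```

View pics/w6a.png

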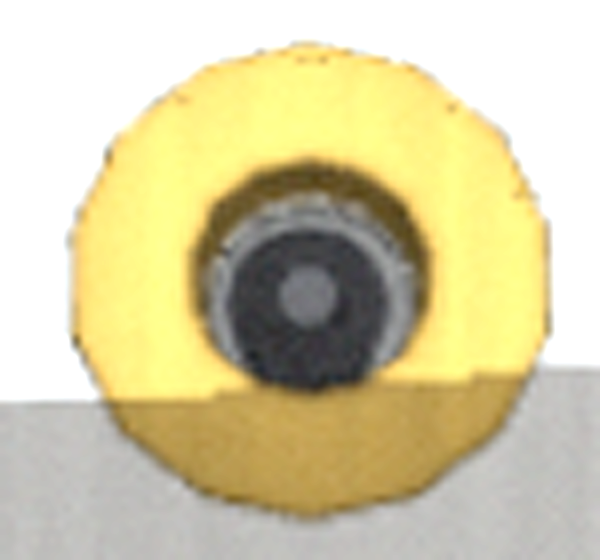

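>>> send_rows([
  [6,0,0,0],
  [16,0,0,0],
  [28,0,0,0],
  [40,0,0,0],
  [52,0,0,0],
  [64,0,0,0],
  [75,0,0,0],
  [84,0,0,0],
  [90,0,0,0],
  [92,0,0,0],
])

```text
clock: 10.8
tool_pos: [0.5498, 0.0175, 0.0771]
orientation: [[-0.001, -0.07, -0.998], [-0.0, -0.998, 0.07], [-1.0, 0.0, 0.001]]
force: [-0.5, 0.4, -4.5]
gripper_width: 0.0114
```

>>> send_rows([
  [2,0,0,0],
  [4,0,0,0],
  [6,0,0,0],
  [8,0,0,0],
  [8,0,0,0],
])

```text
clock: 11.3
tool_pos: [0.55, 0.0176, 0.0697]
orientation: [[-0.0, -0.07, -0.998], [-0.0, -0.998, 0.07], [-1.0, 0.0, 0.0]]
force: [-1.2, -0.3, -4.7]
gripper_width: 0.0113
```

>>> send_rows([
  [1,0,0,0],
  [2,0,0,0],
  [3,0,0,0],
  [4,0,0,0],
  [4.5,0,0,0],
  [5,0,0,0],
  [5,0,0,0],
  [5,0,0,0],
])

```text
clock: 12.1
tool_pos: [0.5502, 0.0176, 0.0649]
orientation: [[0.0, -0.07, -0.998], [-0.0, -0.998, 0.07], [-1.0, 0.0, -0.0]]
force: [-0.3, -0.0, -3.7]
gripper_width: 0.011
```

Run:
```python
from h import *
s=snap('wrist','w7');snap('scene','s7')
st=robot.get_state(); print(st['clock'],st['tool_pos'],st['force'],st['moment'])
```

```text
12.2 [0.55014796 0.01757529 0.06486216] [ 0.00691658  0.56497837 -4.5524703 ] [ 0.05114009  0.03014202 -0.02351663]
```

View pics/w7.png

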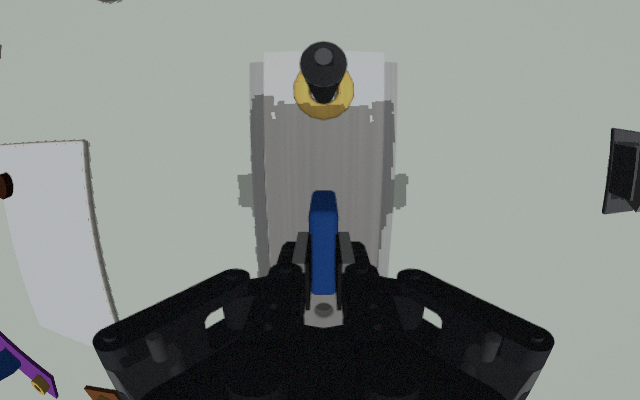

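>>> send_rows([
  [0.3,0,0,0],
  [0.6,0,0,0],
  [0.9,0,0,0],
  [1.2,0,0,0],
  [1.5,0,0,0],
  [1.5,0,0,0],
])

```text
clock: 12.8
tool_pos: [0.5502, 0.0174, 0.0645]
orientation: [[-0.0, -0.071, -0.998], [0.001, -0.998, 0.071], [-1.0, -0.001, 0.0]]
force: [-7.6, -0.3, 13.2]
gripper_width: 0.0109
```

Run:
```python
from h import *
s=load('w7'); cv2.imwrite('pics/w7a.png',cv2.convertScaleAbs(cv2.resize(s['frame'][285:335,290:355],None,fx=8,fy=8,interpolation=cv2.INTER_CUBIC),alpha=1.6))
st=robot.get_state(); print(st['clock'],st['tool_pos'],st['force'],st['moment'])
```

```text
12.8 [0.5501691  0.0174118  0.06445439] [-7.62320857 -0.33279366 13.21782281] [-0.13730198  1.75643482  0.04545776]
```

View pics/w7a.png

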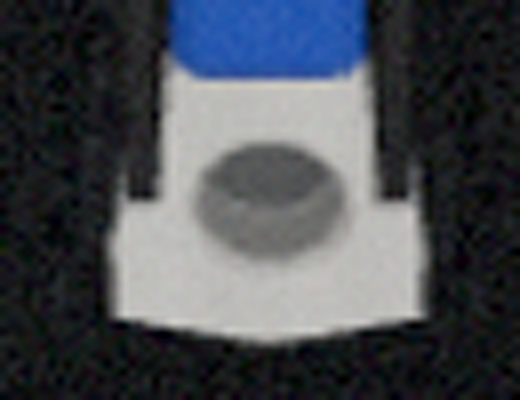

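>>> send_rows([
  [0,0,0,0],
  [0,0,0,0],
  [0,0,0,0],
  [0,0,0,0],
  [-10,0,0,0],
  [-30,0,0,0],
  [-60,0,0,0],
  [-100,0,0,0],
  [-140,0,0,0],
  [-170,0,0,0],
], claw=0.5)

```text
clock: 13.8
tool_pos: [0.5506, 0.0171, 0.2366]
orientation: [[0.002, -0.071, -0.997], [0.001, -0.997, 0.071], [-1.0, -0.001, -0.002]]
force: [0.3, -0.5, 0.1]
gripper_width: 0.0428
```

Run:
```python
from h import *
s=snap('wrist','w8');snap('top','t8')
st=robot.get_state(); print(st['clock'],st['tool_pos'],st['force'],st['moment'],st['gripper_width'])
```

```text
13.9 [0.55237504 0.01731333 0.2382961 ] [ 0.49655769 -0.11688043 -0.02290925] [ 0.00632191  0.02573316 -0.00066094] 0.0423608079343401
```

View pics/w8.png

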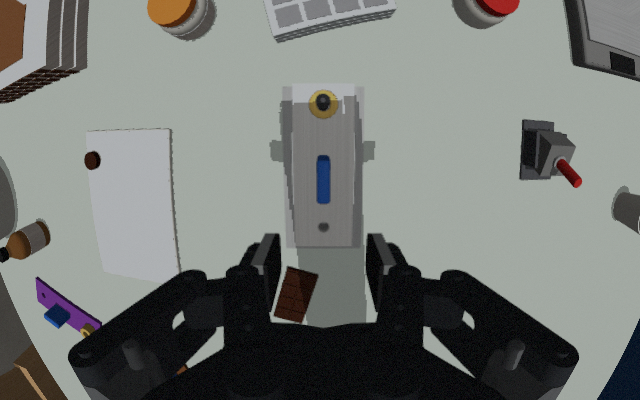

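Run:
```python
from h import *
s=load('w8'); W=cloud(s)
cv2.imwrite('pics/w8a.png',cv2.convertScaleAbs(cv2.resize(s['frame'][200:250,290:355],None,fx=8,fy=8,interpolation=cv2.INTER_CUBIC),alpha=1.6))
r=W[120:240,295:352].reshape(-1,3); r=r[~np.isnan(r[:,0])]; r=r[abs(r[:,2]-.04)<.006]
A=np.c_[r[:,:2]-[.55,.0175],np.ones(len(r))]; print(len(r),np.linalg.lstsq(A,r[:,2],rcond=None)[0])
cv2.imwrite('pics/w8b.png',cv2.convertScaleAbs(cv2.resize(s['frame'][100:210,500:600],None,fx=5,fy=5,interpolation=cv2.INTER_CUBIC),alpha=1.4))
```

```text
6053 [-0.00053374 -0.00038386  0.03883503]
```

View pics/w8a.png

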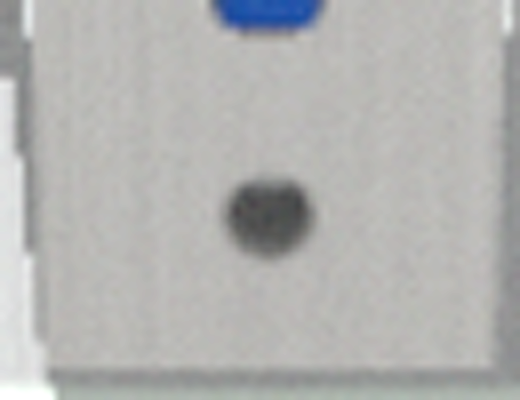

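View pics/w8b.png

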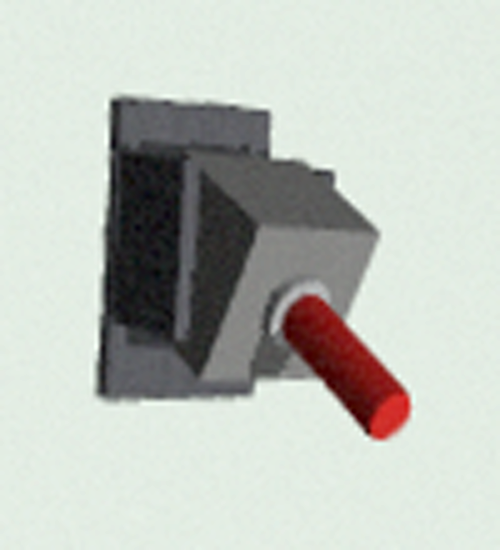

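>>> send_rows([
  [0,20,0,0],
  [0,55,-1,0],
  [0,95,-2,0],
  [0,135,-3,0],
  [0,175,-4,0],
  [0,215,-5,0],
  [0,255,-6,0],
  [0,290,-7,0],
  [0,312,-7,0],
  [0,317,-7,0],
], claw=0.6)

```text
clock: 14.9
tool_pos: [0.5332, -0.3025, 0.2332]
orientation: [[-0.001, -0.075, -0.997], [-0.002, -0.997, 0.075], [-1.0, 0.002, 0.001]]
force: [-0.6, -0.4, 0.2]
gripper_width: 0.051
```

>>> send_rows([
  [0,0,0,0],
  [0,0,0,0],
  [0,0,0,0],
])

```text
clock: 15.2
tool_pos: [0.5355, -0.2975, 0.2333]
orientation: [[0.0, -0.068, -0.998], [0.001, -0.998, 0.068], [-1.0, -0.001, -0.0]]
force: [-0.2, -0.7, -1.6]
gripper_width: 0.0513
```

```bash
cat > pin.py <<'E'
from h import *
def red(tag):
    s=load(tag);W=cloud(s);hsv=cv2.cvtColor(s['frame'],cv2.COLOR_BGR2HSV)
    m=((hsv[...,0]<8)|(hsv[...,0]>172))&(hsv[...,1]>150)
    m&=(W[...,2]>.03)&(W[...,2]<.2)
    n,l,st,c=cv2.connectedComponentsWithStats(m.astype(np.uint8))
    return s,W,m,l,st,c
E
python3 - <<'E'
from pin import *
b=load('w8');print('pinhole',ray(b,323.3,226.5,.04))
snap('wrist','w9')
st=robot.get_state(); print(st['clock'],st['tool_pos'],st['orientation'][:,2],st['joint_positions'])
s,W,m,l,stt,c=red('w9'); print(stt[1:],c[1:])
cv2.imwrite('pics/w9z.png',cv2.resize(s['frame'][60:260,220:420],None,fx=3,fy=3,interpolation=cv2.INTER_CUBIC))
E
```

```text
pinhole [0.48575929 0.02075917 0.04      ]
15.25 [ 0.53543381 -0.29758528  0.23331375] [-9.97683535e-01  6.80261027e-02 -1.16311501e-04] [-17.1070703   19.79138623  53.99481442  90.19876901 -16.27773452
  78.34401327 -55.3063884 ]
[[211   0  33   6 147]
 [584 150   1   1   1]
 [594 153   1   1   1]
 [578 155   1   1   1]
 [589 155   1   1   1]
 [323 156  16  36 487]
 [582 157   1   1   1]
 [586 156   1   1   1]
 [578 158   1   1   1]
 [575 160   2   2   2]
 [579 161   1   1   1]
 [585 160   2   2   2]
 [574 163   1   1   1]
 [583 162   1   1   1]
 [587 163   1   1   1]
 [590 162   1   1   1]
 [595 162   1   1   1]
 [576 165   3   2   3]
 [585 165   1   1   1]
 [588 166   1   1   1]
 [578 169   1   1   1]
 [586 168   1   1   1]
 [584 170   1   1   1]
 [593 171   1   1   1]
 [573 173   2   2   2]
 [581 172   1   1   1]
 [585 173   1   1   1]
 [590 173   1   1   1]
 [578 174   1   1   1]
 [583 177   1   1   1]
 [588 177   1   2   2]
 [591 176   1   1   1]
 [595 178   1   1   1]
 [574 181   1   1   1]
 [584 180   1   2   2]
 [588 180   1   1   1]
 [576 182   1   1   1]
 [571 187   1   1 
[... 1500 characters left out ...]
  ]
 [588.         180.        ]
 [576.         182.        ]
 [571.         187.        ]
 [573.         189.        ]
 [579.         191.        ]
 [592.         191.        ]
 [571.5        193.        ]
 [576.         193.        ]
 [575.         195.        ]
 [578.         194.        ]
 [580.         194.        ]
 [585.         195.        ]
 [577.         196.        ]
 [578.         199.        ]
 [585.         199.        ]
 [570.         201.        ]
 [573.         200.        ]
 [580.         200.        ]
 [588.         201.        ]
 [574.5        202.5       ]
 [581.         203.        ]
 [576.         205.        ]
 [587.         208.        ]
 [589.5        209.5       ]]
```

View pics/w9.png

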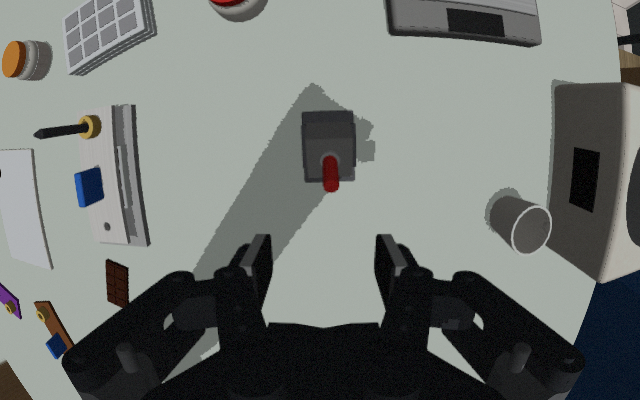

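View pics/w9z.png

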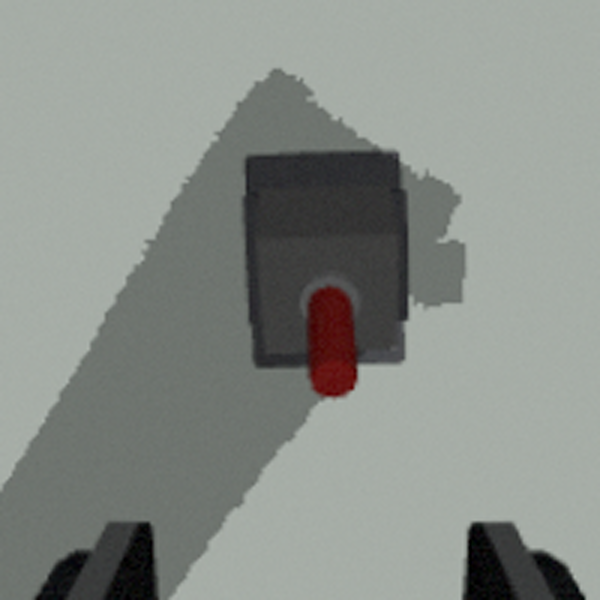

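```bash
cat >> pin.py <<'E'
from scipy.optimize import least_squares
def fit(tag,box):
    s,W,m,l,st,c=red(tag); k=np.zeros_like(m);k[box[1]:box[3],box[0]:box[2]]=1
    P=W[m&(k>0)]; P0=P.mean(0)
    q=np.quantile(P[:,2],.93)
    def un(p):
        d=np.array([p[2],p[3],1.]);d/=np.linalg.norm(d);o=np.array([p[0],p[1],P0[2]]);return o,d
    def f(p):
        o,d=un(p);v=P-o;r=np.linalg.norm(v-np.outer(v@d,d),axis=1);al=v@d; return r-.008
    r=least_squares(f,[P0[0],P0[1],-.45,0],loss='soft_l1',f_scale=.001)
    o,d=un(r.x);v=P-o; top=np.quantile(v@d,[0,.02,.98,1]); return o,d,o+d*top[2],len(P),np.abs(f(r.x)).mean(),top
E
python3 - <<'E'
from pin import *
o,d,top,n,e,t=fit('w9',(310,150,350,200));print(o,d,top,n,e,t)
print('tilt',np.degrees(np.arccos(d[2])),'az',np.degrees(np.arctan2(d[1],d[0])))
s=load('w9')
# top end cap centre from image & base yaw
W=cloud(s)
m=(W[...,2]<.016)&(W[...,2]>.006)&(W[...,0]>.45)&(W[...,0]<.68)&(W[...,1]<-.22)&(W[...,1]>-.4)
P=W[m];print(len(P),cv2.minAreaRect((P[:,:2]*1000).astype(np.float32)))
m=(W[...,2]<.08)&(W[...,2]>.045)&(W[...,0]>.45)&(W[...,0]<.68)&(W[...,1]<-.22)&(W[...,1]>-.4)
hsv=cv2.cvtColor(s['frame'],cv2.COLOR_BGR2HSV);m&=hsv[...,1]<80
P=W[m];print(len(P),P.mean(0),P.min(0),P.max(0))
A=np.c_[P[:,:2]-P[:,:2].mean(0),np.ones(len(P))];k=np.linalg.lstsq(A,P[:,2],rcond=None)[0];print(k,np.degrees(np.arctan(np.hypot(*k[:2]))),np.degrees(np.arctan2(-k[1],-k[0])))
for z in(.0919,.095): print(ray(s,331,184,z))
E
```

```text
[ 0.53791971 -0.30552764  0.08690836] [-0.4370096   0.01927689  0.89925025] [ 0.53212968 -0.30527224  0.09882272] 487 0.001138773255289388 [-0.03096791 -0.02918203  0.01324921  0.01373317]
tilt 25.940310015691583 az 177.47426884596925
52 ((562.9518432617188, -305.5244140625), (59.783512115478516, 87.60314178466797), 86.11859130859375)
1742 [ 0.56492799 -0.3064076   0.05568514] [ 0.53238874 -0.33197825  0.04500176] [ 0.58588783 -0.28053542  0.0791925 ]
[ 0.19317038 -0.00415742  0.05568514] 10.935655941694849 178.76706955747866
[ 0.534357   -0.30586569  0.0919    ]
[ 0.53505345 -0.30583128  0.095     ]
```

>>> send_rows([
  [15,4,-3,-0.02],
  [45,7.5,-5,-0.024],
  [75,7.5,-5,-0.024],
  [95,7.5,-5,-0.024],
  [105,7.5,-5,-0.024],
  [105,7.5,-5,-0.024],
  [105,7.5,-5,-0.024],
])

```text
clock: 15.95
tool_pos: [0.5399, -0.307, 0.1293]
orientation: [[0.001, -0.046, -0.999], [-0.0, -0.999, 0.046], [-1.0, 0.0, -0.001]]
force: [-0.4, 0.5, 0.4]
gripper_width: 0.0514
```

Run:
```python
from pin import *
snap('wrist','w10')
st=robot.get_state(); print(st['clock'],st['tool_pos'],st['orientation'][:,2])
s,W,m,l,stt,c=red('w10'); print([ (a,b) for a,b in zip(stt.tolist(),c.tolist()) if a[4]>100])
o,d,top,n,e,t=fit('w10',(290,150,360,260));print(o,d,top,n,e,t)
print('tilt',np.degrees(np.arccos(d[2])),'az',np.degrees(np.arctan2(d[1],d[0])))
```

```text
16.0 [ 0.54000997 -0.30720609  0.12965343] [-0.99894515  0.04588977 -0.00164704]
[([0, 0, 640, 400, 254736], [319.4133848376358, 199.44719631304565]), ([309, 180, 23, 58, 1172], [320.0597269624573, 209.27815699658703])]
[ 0.53834984 -0.30559342  0.08616083] [-0.43351662  0.01102146  0.90107817] [ 0.53244514 -0.3054433   0.09843393] 1172 0.0009605333953969543 [-0.03317836 -0.02932826  0.01362047  0.01439614]
tilt 25.6998481756349 az 178.54366049470656
```

View pics/w10.png

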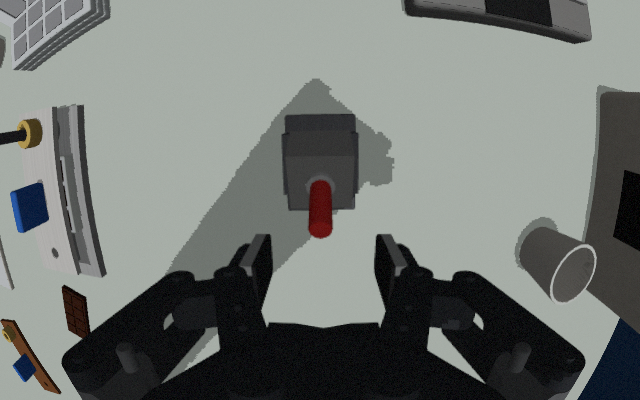

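>>> send_rows([
  [12,-1.5,0,-0.01],
  [28,-1.5,0,-0.01],
  [40,-1.5,0,-0.01],
  [47,-1.5,0,-0.01],
  [49,-1.5,0,-0.01],
  [49,-1.5,0,-0.01],
])

```text
clock: 16.6
tool_pos: [0.5392, -0.3056, 0.079]
orientation: [[-0.001, -0.037, -0.999], [-0.0, -0.999, 0.037], [-1.0, 0.0, 0.001]]
force: [-0.7, 0.2, -0.0]
gripper_width: 0.0512
```

>>> send_rows([
  [0,0,0,0],
  [0,0,0,0],
  [0,0,0,0],
  [0,0,0,0],
  [0,0,0,0],
  [0,0,0,0],
], claw=0, force=40)

```text
clock: 17.2
tool_pos: [0.5394, -0.3056, 0.0798]
orientation: [[0.0, -0.036, -0.999], [-0.0, -0.999, 0.036], [-1.0, 0.0, -0.0]]
force: [-2.5, 1.4, 5.8]
gripper_width: 0.0129
```

Run:
```python
from pin import *
st=robot.get_state(); print(st['clock'],st['tool_pos'],st['orientation'],st['force'],st['moment'],st['gripper_width'])
```

```text
17.2 [ 0.53944937 -0.30557078  0.07977596] [[ 3.58067242e-04 -3.62130696e-02 -9.99344028e-01]
 [-4.26917176e-05 -9.99344091e-01  3.62130566e-02]
 [-9.99999935e-01  2.96970037e-05 -3.59378381e-04]] [-2.46417508  1.38392033  5.82135467] [ 0.23261066  0.45283412 -0.01736992] 0.012940666490963107
```

>>> send_rows([
  [-1.8,0,0.9,0],
  [-4.5,0,2.2,0],
  [-7.2,0,3.5,0],
  [-9.9,0,4.8,0],
  [-9.9,0,4.8,0],
])

```text
clock: 17.7
tool_pos: [0.5345, -0.3055, 0.0897]
orientation: [[0.001, -0.036, -0.999], [-0.0, -0.999, 0.036], [-1.0, 0.0, -0.001]]
force: [0.3, -0.3, -1.0]
gripper_width: 0.0132
```

>>> send_rows([
  [-2.7,0,1.3,0],
  [-5.4,0,2.6,0],
  [-8.1,0,3.9,0],
  [-10.8,0,5.2,0],
  [-12.6,0,6.1,0],
  [-12.6,0,6.1,0],
])

```text
clock: 18.3
tool_pos: [0.5285, -0.3052, 0.1022]
orientation: [[0.0, -0.036, -0.999], [-0.0, -0.999, 0.036], [-1.0, 0.0, -0.0]]
force: [0.5, 0.0, -0.4]
gripper_width: 0.0132
```

Run:
```python
from pin import *
snap('wrist','w11');snap('scene','s11')
st=robot.get_state(); print(st['clock'],st['tool_pos'],st['orientation'][:,2],st['force'],st['moment'],st['gripper_width'])
```

```text
18.4 [ 0.52849071 -0.30502978  0.10184899] [-9.99345369e-01  3.61777780e-02 -4.86845444e-05] [-0.85806995 -0.22224385 -0.25729726] [-0.11763828 -0.02389236 -0.02344013] 0.013064698228479056
```

View pics/w11.png

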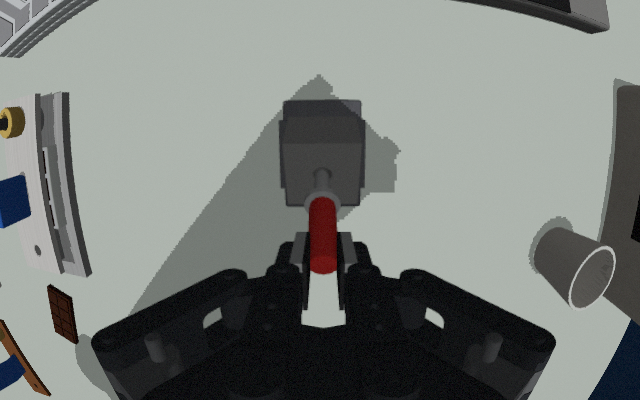

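>>> send_rows([
  [-1,0,0,0],
  [-2.5,0,-3,0],
  [-3.5,0,-6,0],
  [-4.5,0,-9,0],
  [-5.2,0,-11.3,0],
  [-5.8,0,-14,0],
  [-6.4,0,-16.7,0],
  [-6.4,0,-16.7,0],
], force=25)

```text
clock: 19.2
tool_pos: [0.5454, -0.3057, 0.1082]
orientation: [[-0.0, -0.036, -0.999], [-0.0, -0.999, 0.036], [-1.0, 0.0, 0.0]]
force: [-1.5, 0.7, -0.7]
gripper_width: 0.0132
```

Run:
```python
from pin import *
snap('wrist','w12')
st=robot.get_state(); print(st['clock'],st['tool_pos'],st['orientation'][:,2],st['force'],st['moment'],st['gripper_width'])
```

```text
19.25 [ 0.54521743 -0.30570007  0.10812092] [-9.99346856e-01  3.61358802e-02  2.45092100e-04] [-2.15867877 -0.26273099 -0.85558229] [-0.03431014  0.47520041  0.01438422] 0.013007711759087489
```

View pics/w12.png

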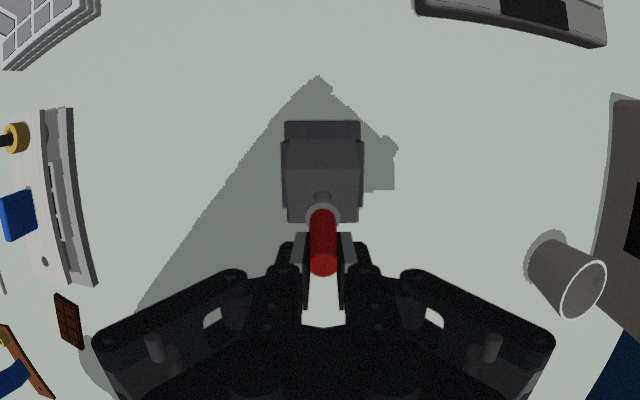

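>>> send_rows([
  [-0.4,0,-3,0],
  [-0.7,0,-6,0],
  [-1,0,-9,0],
  [-1,0,-11,0],
  [-1,0,-11,0],
])

```text
clock: 19.75
tool_pos: [0.5565, -0.3061, 0.1093]
orientation: [[0.0, -0.036, -0.999], [-0.0, -0.999, 0.036], [-1.0, 0.0, -0.0]]
force: [-1.4, -0.2, -0.3]
gripper_width: 0.0132
```

Run:
```python
from pin import *
s=snap('wrist','w13');snap('scene','s13')
st=robot.get_state(); print(st['clock'],st['tool_pos'],st['orientation'][:,2],st['force'],st['moment'],st['gripper_width'])
o,d,top,n,e,t=fit('w13',(290,150,360,290));print(o,d,top,n,e,t)
print('tilt',np.degrees(np.arccos(d[2])),'az',np.degrees(np.arctan2(d[1],d[0])))
cv2.imwrite('pics/w13a.png',cv2.resize(s['frame'][130:290,240:400],None,fx=4,fy=4,interpolation=cv2.INTER_CUBIC)[:600])
```

```text
19.85 [ 0.55612729 -0.30614587  0.109212  ] [-9.99340669e-01  3.63071997e-02  1.21784200e-04] [-2.33662532  0.19693173  0.13302232] [ 0.05818126  0.58557312 -0.00932656] 0.01260360844467019
[ 0.54984068 -0.30622427  0.11698798] [-0.09160609  0.0072866   0.99576866] [ 0.54869113 -0.30613283  0.12948374] 1472 0.0014057797123798621 [-0.03313182 -0.02930402  0.01254885  0.05925869]
tilt 5.272659513193204 az 175.45211292295636
```

View pics/w13a.png

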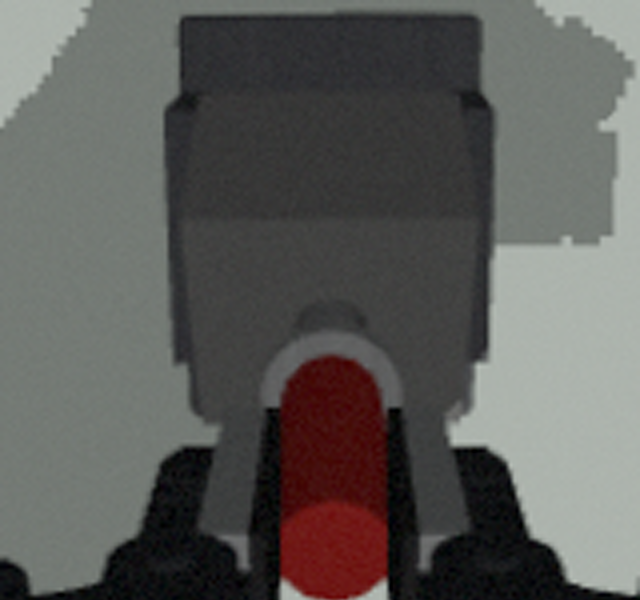

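Run:
```python
from pin import *
s=load('w13')
for z in (.125,.1295,.132): print(z,ray(s,323.2,267.7,z))
W=cloud(s)
for v in (255,262,268,274): print(v,W[v,318:330:4])
print(proj(s,[.5561,-.3061,.1293]))
# calibration check from pick pre: w10, top predicted; and w11 cap
s=load('w11'); a=cv2.resize(s['frame'][180:290,280:370],None,fx=5,fy=5,interpolation=cv2.INTER_CUBIC);cv2.imwrite('pics/w11a.png',a)
```

```text
0.125 [ 0.54789643 -0.30654829  0.125     ]
0.1295 [ 0.55029571 -0.30662664  0.1295    ]
0.132 [ 0.55162865 -0.30667017  0.132     ]
255 [[ 0.55632558 -0.30430744  0.12743138]
 [ 0.55701601 -0.3062858   0.12900479]
 [ 0.55672478 -0.30820764  0.12854535]]
262 [[ 0.55321858 -0.30419855  0.12888307]
 [ 0.55326982 -0.30614861  0.1291146 ]
 [ 0.55318545 -0.30809006  0.12908755]]
268 [[ 0.54984881 -0.3040566   0.12881231]
 [ 0.55051789 -0.3060499   0.13019025]
 [ 0.54965611 -0.30798208  0.12871113]]
274 [[ 0.54592476 -0.30387879  0.12788102]
 [ 0.54631443 -0.30589215  0.12869894]
 [ 0.54572612 -0.30786717  0.1277775 ]]
[321.68284424 256.97813767]
```

View pics/w11a.png

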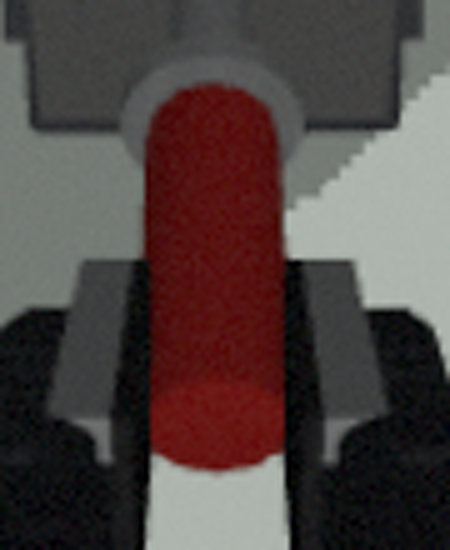

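>>> send_rows([
  [0,0,-2,0],
  [0,0,-4,0],
  [0,0,-6,0],
  [0,0,-6,0],
])

```text
clock: 20.25
tool_pos: [0.5626, -0.3062, 0.1092]
orientation: [[0.0, -0.036, -0.999], [-0.0, -0.999, 0.036], [-1.0, 0.0, -0.0]]
force: [-1.5, 0.2, 0.6]
gripper_width: 0.0127
```

Run:
```python
from pin import *
s=snap('wrist','w14')
st=robot.get_state(); print(st['clock'],st['tool_pos'],st['orientation'][:,2],st['force'],st['moment'],st['gripper_width'])
o,d,top,n,e,t=fit('w14',(290,150,360,290));print(o,d,top,n,e,t)
print('tilt',np.degrees(np.arccos(d[2])),'az',np.degrees(np.arctan2(d[1],d[0])))
cv2.imwrite('pics/w14a.png',cv2.resize(s['frame'][130:290,240:400],None,fx=4,fy=4,interpolation=cv2.INTER_CUBIC)[:600])
```

```text
20.3 [ 0.56235518 -0.30618591  0.10921602] [-9.99350601e-01  3.60329995e-02  8.34602258e-07] [-2.45076752  0.59102099  0.91572902] [ 0.15891566  0.61506872 -0.02173856] 0.012864706971655007
[ 0.55458043 -0.30630744  0.11792594] [-0.01629774  0.00369363  0.99986036] [ 0.55438643 -0.30626348  0.1298273 ] 1369 0.0015293012551593145 [-0.03287482 -0.02982602  0.01190303  0.05835239]
tilt 0.9575174191648981 az 167.23053026620136
```

View pics/w14a.png

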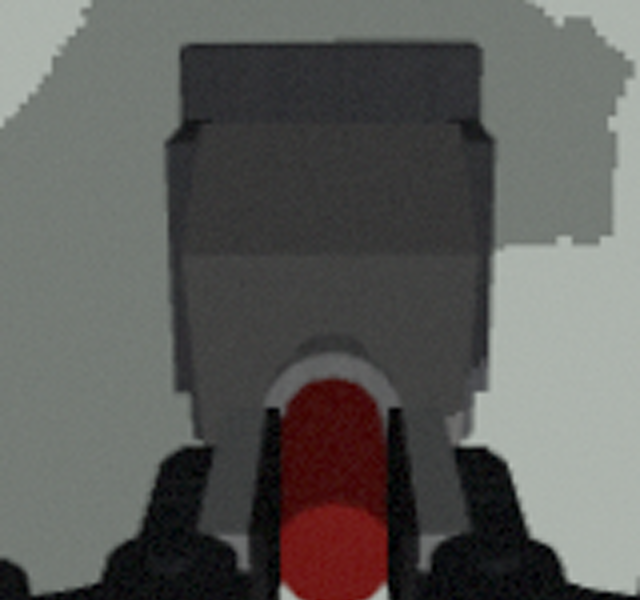

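Run:
```python
from pin import *
def fit2(tag,box):
    s,W,m,l,st,c=red(tag); k=np.zeros_like(m);k[box[1]:box[3],box[0]:box[2]]=1
    lab=l[m&(k>0)]; L=np.bincount(lab).argmax(); m=cv2.erode((l==L).astype(np.uint8),np.ones((3,3)))>0
    P=W[m];P=P[np.abs(P-np.median(P,0)).max(1)<.05]
    return P
for tag,tcp in(('w10',(.54,-.3072,.1295)),('w11',(.5285,-.305,.1018)),('w12',(.5452,-.3057,.1081)),('w13',(.5561,-.3061,.1092)),('w14',(.5624,-.3062,.1092))):
    P=fit2(tag,(285,150,365,295)); zt=np.quantile(P[:,2],.97)
    # side points: exclude cap  -> use front surface line at mid-column
    P0=P.mean(0)
    def f(p):
        d=np.array([p[2],p[3],1.]);d/=np.linalg.norm(d);o=np.array([p[0],p[1],P0[2]]);v=P-o;al=v@d
        r=np.linalg.norm(v-np.outer(al,d),axis=1); 
        return np.minimum(np.abs(r-.008),np.hypot(np.maximum(r-.008,0),np.abs(al-p[4])))
    r=least_squares(f,[P0[0],P0[1],-.2,0,.015],loss='soft_l1',f_scale=.0007)
    d=np.array([r.x[2],r.x[3],1.]);d/=np.linalg.norm(d);o=np.array([r.x[0],r.x[1],P0[2]]);top=o+d*r.x[4]
    g=o+d*((tcp[2]+.002-o[2])/d[2])
    print(tag,len(P),np.round(d,3),'top',np.round(top,4),'at grasp h',np.round(g,4),'dx',g[0]-tcp[0],g[1]-tcp[1],'res',np.abs(f(r.x)).mean())
s=load('s13');p=proj(s,[.556,-.306,.1]);print(p)
u,v=int(p[0]),int(p[1]);cv2.imwrite('pics/s13a.png',cv2.resize(s['frame'][v-45:v+45,u-50:u+50],None,fx=7,fy=6.6,interpolation=cv2.INTER_CUBIC))
```

```text
w10 992 [-0.425  0.011  0.905] top [ 0.533  -0.3054  0.098 ] at grasp h [ 0.5172 -0.305   0.1315] dx -0.022755522291347474 0.002170025103840234 res 0.0003557561635016168
w11 1672 [-0.421  0.003  0.907] top [ 0.5218 -0.3055  0.1203] at grasp h [ 0.5294 -0.3056  0.1038] dx 0.000913846949360364 -0.0005746493801447872 res 0.00035359436336370896
w12 1408 [-0.219 -0.003  0.976] top [ 0.5389 -0.3061  0.1268] at grasp h [ 0.5427 -0.306   0.1101] dx -0.00254029811152523 -0.0003321769007113007 res 0.00031943946825246775
w13 1260 [-0.101  0.026  0.995] top [ 0.5532 -0.3069  0.083 ] at grasp h [ 0.5503 -0.3062  0.1112] dx -0.005766862869088896 -7.29534458291381e-05 res 0.0014177092318364446
w14 1171 [-0.019 -0.14   0.99 ] top [ 0.5567 -0.2936  0.0135] at grasp h [ 0.5548 -0.3074  0.1112] dx -0.007636064646917906 -0.001207893073682631 res 0.0015972362877323433
[240.2841354 236.3690395]
```

View pics/s13a.png

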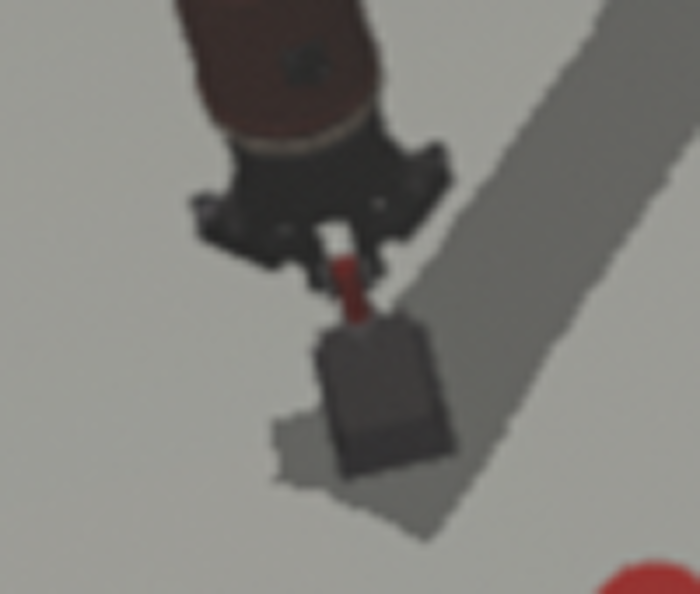

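```bash
cat >> pin.py <<'E'
def fit3(tag,box,tcp,x0=-.02):
    s,W,m,l,st,c=red(tag); k=np.zeros_like(m);k[box[1]:box[3],box[0]:box[2]]=1
    L=np.bincount(l[m&(k>0)]).argmax(); m=cv2.erode((l==L).astype(np.uint8),np.ones((3,3)))>0
    P=W[m]; zt=np.quantile(P[:,2],.9);P=P[(P[:,2]<zt+.004)&(P[:,2]>zt-.06)];P0=P.mean(0)
    def f(p):
        d=np.array([p[2],p[3],1.]);d/=np.linalg.norm(d);v=P-p[[0,1,4]];al=v@d
        r=np.linalg.norm(v-np.outer(al,d),axis=1)
        return np.minimum(np.hypot(r-.008,np.maximum(al,0)),np.hypot(np.maximum(r-.008,0),al))
    r=least_squares(f,[P0[0],P0[1],x0,0,zt],loss='soft_l1',f_scale=.0007)
    d=np.array([r.x[2],r.x[3],1.]);d/=np.linalg.norm(d);top=r.x[[0,1,4]]
    print(tag,len(P),'d',np.round(d,3),'top',np.round(top,4),'point',np.round(top-.082*d,4),'axis at TCP',np.round(top+d*(tcp[2]-top[2])/d[2]-tcp,4),'res',np.abs(f(r.x)).mean())
    return d,top
E
python3 - <<'E'
from pin import *
fit3('w11',(285,150,365,295),np.array((.5285,-.305,.1018)),-.45)
fit3('w12',(285,150,365,295),np.array((.5452,-.3057,.1081)),-.3)
fit3('w13',(285,150,365,295),np.array((.5561,-.3061,.1092)))
fit3('w14',(285,150,365,295),np.array((.5624,-.3062,.1092)))
E
```

```text
w11 1672 d [-0.505 -0.014  0.863] top [ 0.5324 -0.306   0.1255] point [ 0.5737 -0.3049  0.0547] axis at TCP [ 0.0177 -0.0006  0.    ] res 0.0018981756366129206
w12 1408 d [-0.358  0.     0.934] top [ 0.5488 -0.3067  0.1298] point [ 0.5782 -0.3067  0.0532] axis at TCP [ 0.0119 -0.001   0.    ] res 0.0019970717849627216
w13 1260 d [-0.083  0.     0.997] top [ 0.549  -0.3063  0.1285] point [ 0.5559 -0.3064  0.0468] axis at TCP [-0.0055 -0.0002  0.    ] res 0.0003286380368093339
w14 1171 d [-0.008 -0.007  1.   ] top [ 0.5546 -0.3066  0.1288] point [ 0.5553 -0.306   0.0468] axis at TCP [-0.0076 -0.0002  0.    ] res 0.0003254798573226588
```

>>> send_rows([
  [0,0,0,0],
  [-2,0,0,0],
  [-6,0,0,0],
  [-15,0,0,0],
  [-30,0,0,0],
  [-50,0,0,0],
  [-70,0,0,0],
  [-80,0,0,0],
  [-80,0,0,0],
], force=60)

```text
clock: 21.2
tool_pos: [0.5632, -0.3069, 0.1915]
orientation: [[0.004, -0.036, -0.999], [-0.001, -0.999, 0.036], [-1.0, 0.001, -0.004]]
force: [-0.1, 0.4, -1.1]
gripper_width: 0.0118
```

>>> send_rows([
  [0,-15,4,0],
  [0,-45,11,0],
  [0,-85,21,0],
  [0,-125,31,0],
  [0,-165,41,0],
  [0,-205,51,0],
  [0,-245,61,0],
  [0,-280,70,0],
  [0,-310,78,0],
  [0,-325,81.5,0],
])

```text
clock: 22.2
tool_pos: [0.4914, 0.0248, 0.1887]
orientation: [[-0.001, -0.032, -0.999], [0.001, -0.999, 0.032], [-1.0, -0.001, 0.001]]
force: [-0.3, -0.5, -1.7]
gripper_width: 0.0119
```

>>> send_rows([
  [0,0,0,0],
  [0,0,0,0],
  [0,0,0,0],
])

```text
clock: 22.5
tool_pos: [0.4926, 0.0201, 0.189]
orientation: [[-0.0, -0.038, -0.999], [-0.0, -0.999, 0.038], [-1.0, 0.0, 0.0]]
force: [-0.6, 0.2, -1.5]
gripper_width: 0.0118
```

Run:
```python
from pin import *
s=snap('wrist','w15')
st=robot.get_state(); print(st['clock'],st['tool_pos'],st['orientation'][:,2],st['force'],st['gripper_width'],st['joint_positions'])
d,top=fit3('w15',(285,150,365,295),st['tool_pos'])
```

```text
22.55 [0.49260302 0.02011035 0.1890727 ] [-9.99268377e-01  3.82452456e-02  1.09842990e-04] [ 0.56569614 -0.27536968 -1.31867945] 0.01190181436283837 [-52.34785429   0.33881029  45.74908046 109.3423417   -0.23089493
  70.43163553 -98.7137233 ]
w15 606 d [-0.175 -0.004  0.985] top [0.486  0.0197 0.198 ] point [0.5004 0.02   0.1173] axis at TCP [-0.005  -0.0004  0.    ] res 0.00027674383840726053
```

View pics/w15.png

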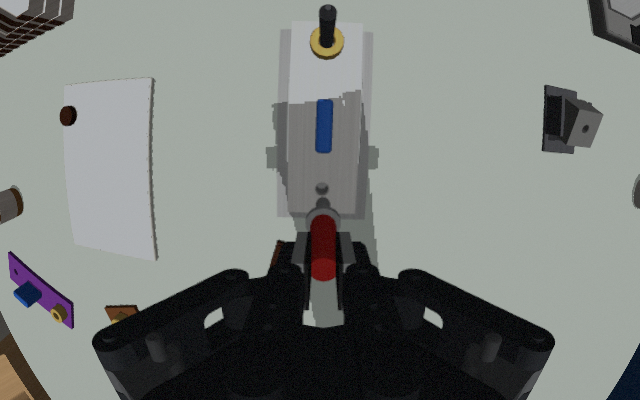

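Run:
```python
from pin import *
s=snap('wrist','w16'); st=robot.get_state(); print(st['clock'],st['tool_pos'])
fit3('w16',(285,150,365,295),st['tool_pos'])
s=load('w15'); print('hole',ray(s,321.5,188,.04), 'tip proj',proj(s,[.5004,.02,.1173]),'collar',proj(s,[.5004-.175*.036,.02,.1173+.036*.985]))
cv2.imwrite('pics/w16a.png',cv2.convertScaleAbs(cv2.resize(s['frame'][165:290,265:385],None,fx=5,fy=4.8,interpolation=cv2.INTER_CUBIC),alpha=1.6))
```

```text
22.6 [0.4925797  0.02023098 0.18909975]
w16 569 d [-0.179 -0.012  0.984] top [0.4862 0.0195 0.1974] point [0.5008 0.0205 0.1167] axis at TCP [-0.0049 -0.0006  0.    ] res 0.00031414251992114905
hole [0.48616422 0.02109632 0.04      ] tip proj [321.83771656 193.24473545] collar [322.06421049 216.10628006]
```

View pics/w16a.png

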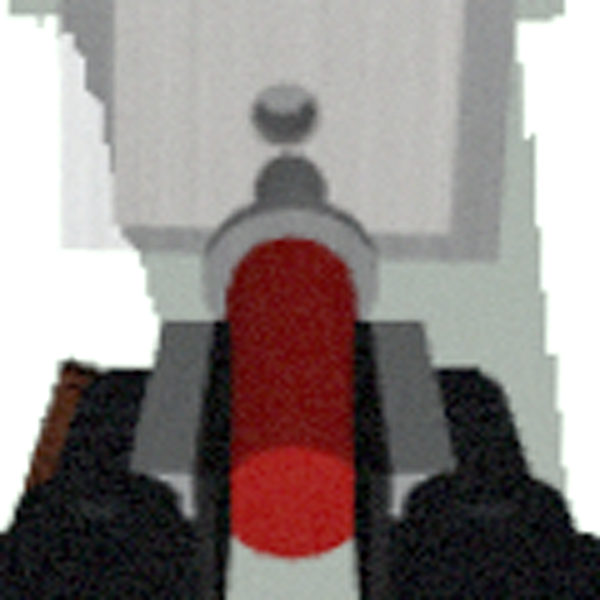

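Run:
```python
from pin import *
s=load('w15'); print(ray(s,322.8,197.3,.117))
# taper start/end analysis: shank radius edges at depth
W=cloud(s); print(W[196:212:2,322])
```

```text
[0.49712326 0.01939608 0.117     ]
[[0.50242798 0.01976508 0.13312094]
 [0.50197712 0.01977423 0.13683257]
 [0.50186883 0.01976794 0.14160852]
 [0.50138619 0.01977935 0.14485684]
 [0.50077755 0.01979685 0.14753637]
 [0.50421663 0.01963001 0.1636347 ]
 [0.50341408 0.01965748 0.16516099]
 [0.50236558 0.01969622 0.16584953]]
```

>>> send_rows([
  [10,-0.7,6,0],
  [25,-0.7,12,0],
  [42,-0.7,15,0],
  [55,-0.7,15,0],
  [64,-0.7,15,0],
  [68,-0.7,15,0],
  [68,-0.7,15,0],
  [68,-0.7,15,0],
])

```text
clock: 23.4
tool_pos: [0.478, 0.0226, 0.1216]
orientation: [[0.001, -0.036, -0.999], [-0.0, -0.999, 0.036], [-1.0, 0.0, -0.001]]
force: [-0.1, 0.5, 0.2]
gripper_width: 0.0118
```

Run:
```python
from pin import *
s=snap('wrist','w17'); st=robot.get_state(); print(st['clock'],st['tool_pos'],st['force'])
fit3('w17',(285,150,365,295),st['tool_pos'])
cv2.imwrite('pics/w17a.png',cv2.convertScaleAbs(cv2.resize(s['frame'][165:290,265:385],None,fx=5,fy=4.8,interpolation=cv2.INTER_CUBIC),alpha=1.6))
snap('scene','s17')
```

```text
23.45 [0.47801317 0.02270239 0.12171399] [ 0.06434086 -0.02992629 -0.25909868]
w17 1324 d [-0.181  0.002  0.983] top [0.4694 0.0223 0.1409] point [0.4843 0.0221 0.0602] axis at TCP [-0.0051 -0.0005  0.    ] res 0.00033976909882810555
```

View pics/w17a.png

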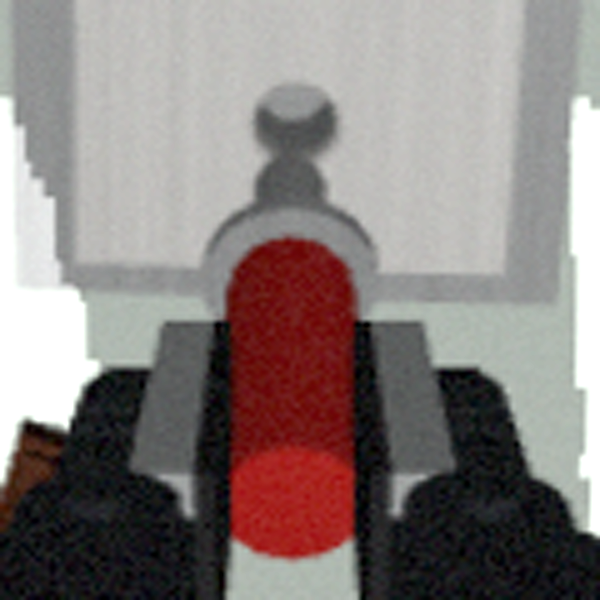

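Run:
```python
from pin import *
for t in('w14','w15','w16','w17'):
    s=load(t);W=cloud(s); print(t,s['depth'][262:276:3,323],s['depth'][225:250:6,323],W[269,323],W[230,323])
    hsv=cv2.cvtColor(s['frame'],cv2.COLOR_BGR2HSV)
    v,u=np.nonzero(hsv[215:300,290:360,1]>150); print((u.min(),u.max(),v.min()+215,v.max()+215))
s=load('w17');
for z in(.115,.128,.1405): print(ray(s,323,269,z))
print(ray(s,320+.5,190,.04),'hole')
```

```text
w14 [0.14771593 0.14995426 0.14986792 0.14975439 0.14949156] [0.18903145 0.17826355 0.17075329 0.16122384 0.15545961] [ 0.55556036 -0.30657602  0.12937782] [ 0.56270849 -0.3068485   0.0945281 ]
(np.int64(0), np.int64(69), np.int64(225), np.int64(299))
w15 [0.14751185 0.14854407 0.15001701 0.14999582 0.15056612] [0.17506775 0.1690181  0.16339411 0.15901184 0.15453944] [0.48511967 0.01977895 0.208331  ] [0.49631363 0.01933674 0.1836496 ]
(np.int64(0), np.int64(69), np.int64(215), np.int64(299))
w16 [0.14719516 0.14895852 0.14965607 0.15064925 0.15160981] [0.17556228 0.17018147 0.1625511  0.15935634 0.15421066] [0.48567001 0.01973539 0.2093287 ] [0.49661098 0.01930006 0.18436918]
(np.int64(0), np.int64(69), np.int64(215), np.int64(299))
w17 [0.1477156  0.14945158 0.14925654 0.14974932 0.15001854] [0.1750571  0.17013232 0.16399331 0.15831307 0.15301575] [0.47119459 0.02221924 0.14220425] [0.48179365 0.02182285 0.1164648 ]
(np.int64(0), np.int64(69), np.int64(215), np.int64(299))
[0.45656091 0.02272772 0.115     ]
[0.46355386 0.02248473 0.128     ]
[0.47027784 0.02225109 0.1405    ]
[0.48598646 0.02359081 0.04      ] hole
```

>>> send_rows([
  [5,0,-1.5,0],
  [11,0,-1.5,0],
  [16,0,-1.5,0],
  [20,0,-1.5,0],
  [22,0,-1.5,0],
  [24,0,-1.5,0],
  [24,0,-1.5,0],
])

```text
clock: 24.2
tool_pos: [0.4789, 0.0226, 0.097]
orientation: [[-0.0, -0.036, -0.999], [-0.0, -0.999, 0.036], [-1.0, 0.0, 0.0]]
force: [0.2, -0.1, -0.1]
gripper_width: 0.0116
```

Run:
```python
from pin import *
s=snap('wrist','w18'); st=robot.get_state(); print(st['clock'],st['tool_pos'],st['force'],st['moment'])
fit3('w18',(285,150,365,295),st['tool_pos'])
cv2.imwrite('pics/w18a.png',cv2.convertScaleAbs(cv2.resize(s['frame'][165:290,265:385],None,fx=5,fy=4.8,interpolation=cv2.INTER_CUBIC),alpha=1.6))
```

```text
24.25 [0.47901873 0.02261781 0.0972114 ] [ 0.00828133 -0.07115513 -0.79565914] [0.07267646 0.04130752 0.01836036]
w18 1286 d [-0.18  -0.001  0.984] top [0.4704 0.0222 0.1164] point [0.4851 0.0223 0.0357] axis at TCP [-0.0051 -0.0004  0.    ] res 0.0003375400155657464
```

View pics/w18a.png

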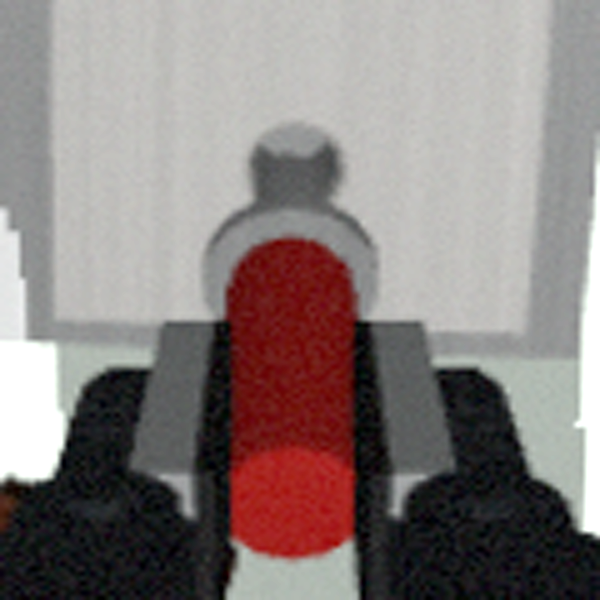

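>>> send_rows([
  [2,0.8,-0.5,0],
  [4,0.8,-1,0],
  [6,0.8,-1,0],
  [8,0.8,-1,0],
  [10,0.8,-1,0],
  [10,0.8,-1,0],
])

```text
clock: 24.85
tool_pos: [0.4798, 0.0218, 0.0869]
orientation: [[-0.0, -0.036, -0.999], [-0.0, -0.999, 0.036], [-1.0, 0.0, 0.0]]
force: [-1.0, 0.3, -0.3]
gripper_width: 0.012
```

Run:
```python
from pin import *
s=snap('wrist','w19'); st=robot.get_state(); print(st['clock'],st['tool_pos'],st['force'],st['moment'])
fit3('w19',(285,150,365,295),st['tool_pos'])
cv2.imwrite('pics/w19a.png',cv2.convertScaleAbs(cv2.resize(s['frame'][165:290,265:385],None,fx=5,fy=4.8,interpolation=cv2.INTER_CUBIC),alpha=1.6))
```

```text
24.9 [0.47988408 0.02175933 0.08707909] [ 0.01196134  0.70321895 -0.99268238] [0.02931749 0.03124464 0.04245197]
w19 1325 d [-0.178  0.     0.984] top [0.4713 0.0214 0.1062] point [0.4859 0.0213 0.0255] axis at TCP [-0.0051 -0.0004  0.    ] res 0.00033725608465426057
```

View pics/w19a.png

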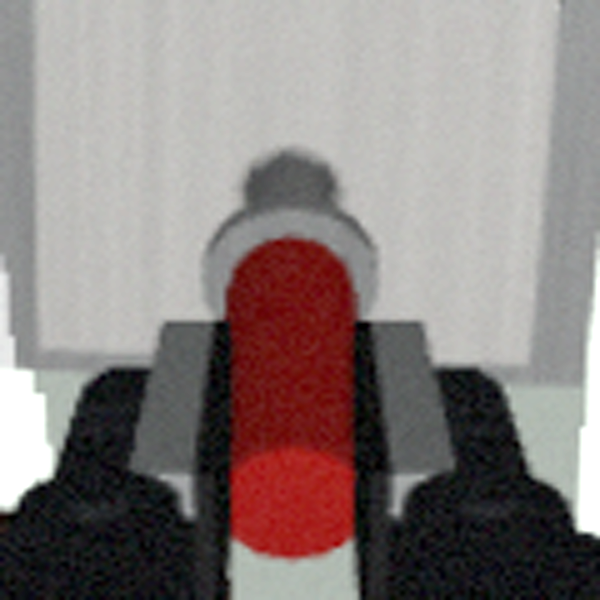

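>>> send_rows([
  [0,0,0,0],
  [0,0,-2,0],
  [0.3,0,-4,0],
  [0.3,0,-6,0],
  [0.3,0,-8,0],
  [0.3,0,-8,0],
], force=22)

```text
clock: 25.5
tool_pos: [0.4881, 0.0215, 0.0869]
orientation: [[-0.0, -0.036, -0.999], [-0.0, -0.999, 0.036], [-1.0, 0.0, 0.0]]
force: [-1.7, 0.7, 0.8]
gripper_width: 0.0121
```

Run:
```python
from pin import *
s=snap('wrist','w20'); st=robot.get_state(); print(st['clock'],st['tool_pos'],st['force'],st['moment'])
fit3('w20',(285,150,365,295),st['tool_pos'])
```

```text
25.55 [0.48798758 0.0214934  0.08686329] [-1.35976411  0.25454258  0.61203719] [ 0.1333489   0.41815899 -0.01506713]
w20 1212 d [-0.09  -0.005  0.996] top [0.4798 0.021  0.1064] point [0.4872 0.0214 0.0247] axis at TCP [-0.0064 -0.0004  0.    ] res 0.00033281295847732554
```

View pics/w20.png

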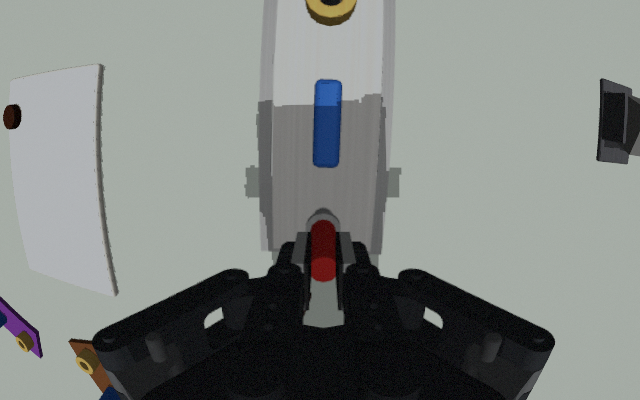

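>>> send_rows([
  [0,0,-2,0],
  [0,0,-4,0],
  [0.2,0,-6,0],
  [0.2,0,-6,0],
])

```text
clock: 25.95
tool_pos: [0.4941, 0.0213, 0.0867]
orientation: [[-0.0, -0.036, -0.999], [-0.0, -0.999, 0.036], [-1.0, 0.0, 0.0]]
force: [-2.4, 1.1, 1.5]
gripper_width: 0.0119
```

Run:
```python
from pin import *
s=snap('wrist','w21'); st=robot.get_state(); print(st['clock'],st['tool_pos'],st['force'],st['moment'])
fit3('w21',(285,150,365,295),st['tool_pos'])
```

```text
26.0 [0.49397422 0.02130928 0.08666982] [-3.61853817  1.09640098  1.33383122] [0.07334142 0.67873536 0.00847407]
w21 1118 d [-0.004 -0.01   1.   ] top [0.4862 0.0208 0.1063] point [0.4865 0.0216 0.0243] axis at TCP [-0.0077 -0.0003  0.    ] res 0.00034568932468481955
```

>>> send_rows([
  [2,0,0.5,0],
  [4,0,1,0],
  [7,0,1,0],
  [10,0,1,0],
  [12,0,1,0],
  [13,0,1,0],
  [13,0,1,0],
], force=40)

```text
clock: 26.7
tool_pos: [0.4928, 0.0213, 0.0735]
orientation: [[-0.0, -0.036, -0.999], [-0.0, -0.999, 0.036], [-1.0, 0.0, 0.0]]
force: [-2.2, -0.1, -2.3]
gripper_width: 0.0118
```

Run:
```python
from pin import *
s=snap('wrist','w22'); st=robot.get_state(); print(st['clock'],st['tool_pos'],st['force'],st['moment'])
fit3('w22',(285,150,365,295),st['tool_pos'])
```

```text
26.75 [0.49277376 0.02128823 0.07349388] [-1.25515787  0.88400189 -2.32125151] [0.14905351 0.62643949 0.01819124]
w22 1115 d [-0.017 -0.009  1.   ] top [0.4847 0.0208 0.0931] point [0.4861 0.0216 0.0111] axis at TCP [-0.0077 -0.0003  0.    ] res 0.000337876505332613
```

Three millimetres left; slow contact.

>>> send_rows([
  [0.8,0,0,0],
  [1.6,0,0,0],
  [2.4,0,0,0],
  [3,0,0,0],
  [3.6,0,0,0],
  [3.6,0,0,0],
])

```text
clock: 27.35
tool_pos: [0.4929, 0.0213, 0.0701]
orientation: [[-0.0, -0.036, -0.999], [-0.0, -0.999, 0.036], [-1.0, 0.0, 0.0]]
force: [-1.4, 0.1, 0.3]
gripper_width: 0.0118
```

Run:
```python
from pin import *
s=snap('wrist','w23'); st=robot.get_state(); print(st['clock'],st['tool_pos'],st['force'],st['moment'])
fit3('w23',(285,150,365,295),st['tool_pos'])
```

```text
27.4 [0.49291943 0.02133852 0.07005219] [-2.60917124  0.62856725 -0.33381639] [0.13162389 0.71930921 0.04021084]
w23 1082 d [-0.014 -0.008  1.   ] top [0.4849 0.0208 0.0897] point [0.4861 0.0215 0.0077] axis at TCP [-0.0077 -0.0003  0.    ] res 0.0003506919236252528
```

View pics/w23.png

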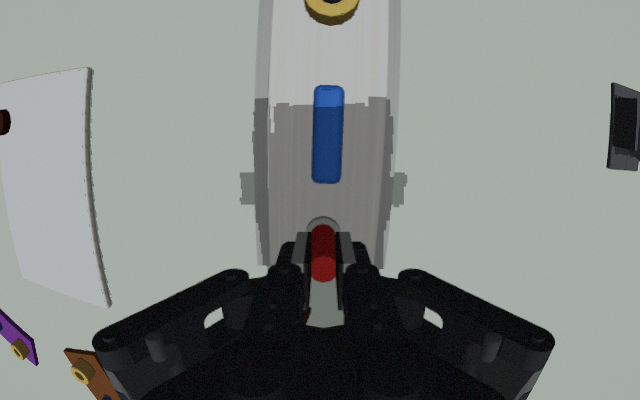

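Nearly touching. Another 2 mm in small steps until the force shows contact.

>>> send_rows([
  [0.4,0,0,0],
  [0.8,0,0,0],
  [1.2,0,0,0],
  [1.6,0,0,0],
  [1.6,0,0,0],
])

```text
clock: 27.9
tool_pos: [0.4935, 0.0214, 0.069]
orientation: [[0.001, -0.036, -0.999], [0.0, -0.999, 0.036], [-1.0, -0.0, -0.001]]
force: [-4.5, -0.4, 5.9]
gripper_width: 0.0123
```

>>> send_rows([
  [0,0,0,0],
  [0,0,0,0],
  [0,0,0,0],
  [0,0,0,0],
  [0,0,0,0],
  [-8,0,0,0],
  [-25,0,0,0],
  [-55,0,0,0],
  [-90,0,0,0],
  [-120,0,0,0],
], claw=0.55)

```text
clock: 28.9
tool_pos: [0.4932, 0.0209, 0.1907]
orientation: [[0.001, -0.037, -0.999], [0.0, -0.999, 0.037], [-1.0, -0.0, -0.001]]
force: [0.2, 0.3, 0.3]
gripper_width: 0.0471
```

>>> send_rows([
  [-30,0,-20,0],
  [-50,0,-40,0],
  [-50,0,-50,0],
  [-50,0,-50,0],
  [-50,0,-50,0],
])

```text
clock: 29.4
tool_pos: [0.5424, 0.0192, 0.2383]
orientation: [[-0.001, -0.037, -0.999], [-0.001, -0.999, 0.037], [-1.0, 0.001, 0.001]]
force: [-0.2, 0.1, -0.2]
gripper_width: 0.0467
```

Run:
```python
from pin import *
s=snap('wrist','w24'); snap('top','t24');snap('scene','s24');st=robot.get_state(); print(st['clock'],st['tool_pos'],st['force'],st['gripper_width'])
s,W,m,l,stt,c=red('w24');print([(a,b) for a,b in zip(stt.tolist(),c.tolist()) if 60<a[4]<5000])
```

```text
29.55 [0.54214894 0.01944157 0.23823126] [ 0.39135207  0.04706547 -0.01249478] 0.047396980281702264
[([482, 0, 43, 17, 535], [504.02803738317755, 6.508411214953271]), ([316, 215, 13, 25, 275], [322.3890909090909, 227.57818181818183])]
```

View pics/w24.png

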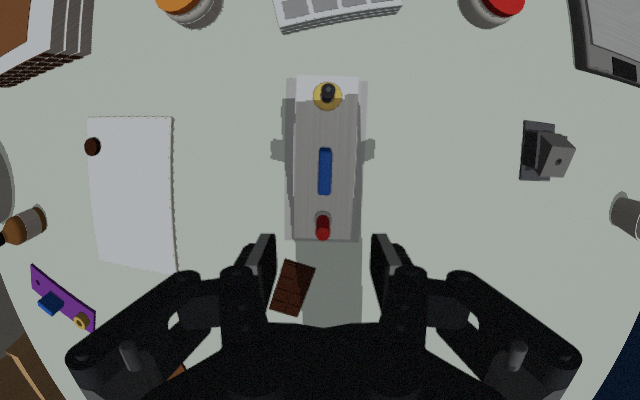

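View pics/t24.png

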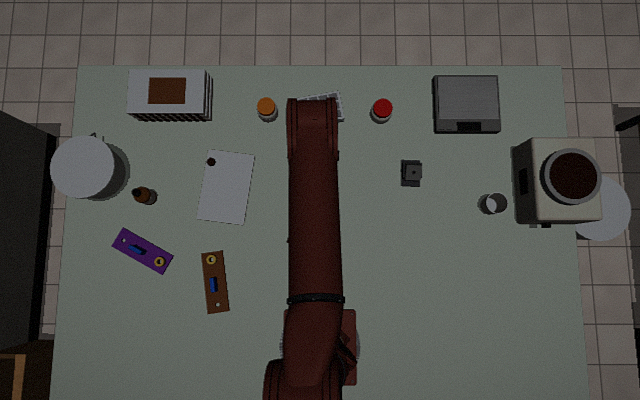

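Run:
```python
from pin import *
s=load('w24');W=cloud(s)
st=robot.get_state()
fit3('w24',(300,205,340,250),st['tool_pos'])
r=W[105:235,295:355].reshape(-1,3); r=r[~np.isnan(r[:,0])]; r=r[abs(r[:,2]-.04)<.005]
A=np.c_[r[:,:2]-[.55,.0175],np.ones(len(r))]; print(len(r),np.linalg.lstsq(A,r[:,2],rcond=None)[0])
# old/new rod tip vs bush
cv2.imwrite('pics/w24a.png',cv2.convertScaleAbs(cv2.resize(s['frame'][200:250,290:355],None,fx=9,fy=9,interpolation=cv2.INTER_CUBIC),alpha=1.6))
hsv=cv2.cvtColor(s['frame'],cv2.COLOR_BGR2HSV)
m=(hsv[...,0]>15)&(hsv[...,0]<32)&(hsv[...,1]>120)&(abs(W[...,2]-.06)<.006)&(W[...,0]>.58)
P=W[m];print('bush',cv2.minEnclosingCircle((P[:,:2]*1000).astype(np.float32)))
```

```text
w24 197 d [-0.015  0.005  1.   ] top [0.485  0.0211 0.0889] point [0.4862 0.0207 0.0069] axis at TCP [-0.0594  0.0024  0.    ] res 0.0004595785430596508
6611 [-0.00274149 -0.0001389   0.03886537]
bush ((683.50732421875, 249.9202423095703), 259.83636474609375)
```

View pics/w24a.png

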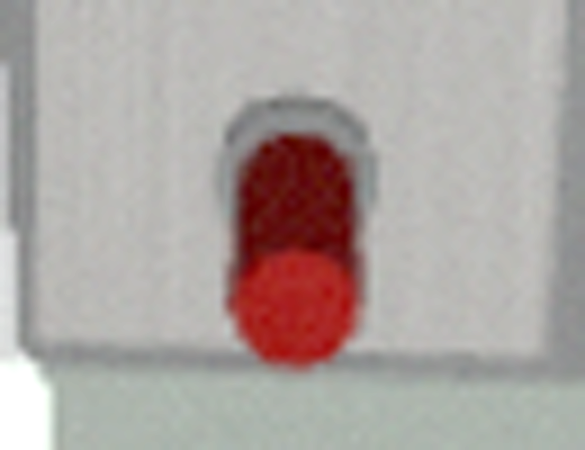

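Run:
```python
from station import robot
print(robot.close_job()); print(robot.get_state()['clock'])
```

```text
the job is handed in; nothing more can be done
None
the job is handed in; nothing more can be done
```

The press is closed, the pin is in, and I handed the job in at about 29.6 s of the 66 s. No verdict was reported.

- **Plate:** I gripped it by the blue handle, turned it about 180° and threaded it over the rod. I lowered it slowly until it touched the shoulder (about 17 N) and let go. The last depth check shows it level within 0.003 rad. Its top reads 38.9 mm, where 40 mm is expected; the 1 mm gap is within the 2 mm calibration.
- **Pin:** I drew it about 25 mm along its slant, then stood it upright with its tip still in the block. It tilted back about 10° on the way over, so I stood it upright again in the plate's hole before pushing it home (about 6 N). The last fit shows it upright within about 0.016 rad, its top at 88.9 mm (90 mm expected). Its axis is within about 1.5 mm of the bore, so the collar lies on the plate.
- **Bystanders:** Those I could see in the final pictures look unmoved. In the last top view the arm hid the tablet and part of the moulds. The wrist camera shows the tablet, and the arm never went near the moulds.
- **Checks that disagreed:** One pin fit in the air seemed to show the pin slipping 10 mm. That was a height cut-off in my own filter; the pin had tilted but not slid down. During the uprighting it also slid about 8 mm sideways in the pads, which did no harm. My last attempt to measure the bush centre failed on stray pixels, so the plate's fit on the rod rests on the earlier pictures.

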